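# Load the ultrasonic bath from the bead mill

## Robot

A 6-joint arm with a two-finger parallel gripper is mounted at the origin on the work surface. World frame = base frame: x ahead of the robot, y to its left, z up, the work surface at z = 0. Lengths are in m, angles in degrees, forces in N, time in s.
With the tool pointing down it reaches from about 0.3 to 0.75 m from the base axis. Payload 8.5 kg.
Tool frame: the origin (TCP) lies at the very end of the fingers, on their centre line; the grasp point (between the pads) lies grasp_offset behind it (grasp_offset is the distance from the TCP to the grasp point, in m); x points along the fingers, z is the direction in which the jaws open and shut, and the axes are right-handed (so a half turn about x gives the same grasp; the last joint's range is limited). The gripper opens to 85 mm and grips with 20 to 120 N. Pads are 22 mm wide; open, the fingers measure 114 mm over their backs; the gripper's body (76 mm by 85 mm) begins 54 mm behind the grasp point. The pads swing forward as they close: fully open they stand 13 mm farther back than shut.
Start: joints at [56.534, 21.807, 74.336, -0, 83.858, -12.336], TCP at [0.198, 0.513, 0.231] pointing down, gripper open.
Joint ranges: [-178.18, 178.18], [-50.72, 133.34], [12.68, 142.11], [-81.47, 261.47], [9.98, 163.14], [-165.26, 165.26]. Speed limits (degrees/s): [136.94, 136.94, 180, 180, 180, 180].

## Interface

Orientations are given as a 3x3 rotation matrix whose columns are the frame's x, y, z axes.
In Python, from rig import observe, get_image, close_job, recognise, grasp_offset gives the robot as it stands.
- The arm moves only by the tool drive_tool, never from a script. Its argument "targets" is a list that holds one entry, the list of rows, each a list of 7 numbers: the shift along the tool's x, y, z in units of 50 mm (1.0 is 50 mm), then the turn, a rotation vector about the tool's x, y, z in rad, then the opening, from -1 (shut) to 1 (fully open), so that 0 is half open. A call has 1 to 5 rows; each row shifts and turns the commanded pose from where the row before left it, along the tool's axes as they then stand; what a row does not reach is not made up. A row lasts 1/10 s, in which the tool goes at most 50 mm and 8.59 degrees, less where a joint would pass 70% of its speed; a pose out of reach is approached as far as the arm can. A call is refused whole if a number of a shift passes 1 or a number of a turn 0.15, either way. A call with a gripper value outside its range is refused whole. The fingers move at their own pace and stop on an object; "force" is the grip in N (left out, the last holds). Time passes only in rows, so rows that do not move let the fingers close. It gives the time, the measured TCP pose, the force and the opening at its end, in the units of the state.
- observe(): the state, without advancing time (a new reading comes with each control period).
- get_image(name): name is "side" or "top"; returns a dict with "image" (480x640x3 uint8, red, green, blue), "fx", "fy", "cx", "cy" (pixels), "rvec" (rotation vector, rad) and "tvec" (3), from world to camera coordinates, as OpenCV has them. Camera axes: x right, y down, z forward; pixel columns grow to the right and rows downward; lengths in m; the calibration is good to about 2 mm. A picture is of the moment at which its call begins. There is no depth.
- close_job(): hands the job in, once; it reports no verdict.
Trained networks look in a picture, given as the dict that the camera call returned (one of the last four; its "shot" number tells which), for a name from the list of things; names that differ only in an ending like _2 or _b are one class to them, and where a whole thing is asked for, a point or a joint stands for the part that bears it (a point fixed in the world has none). Each returns a list of dicts, best first, with "p" (0 to 1); they miss things now and then, are a little off and sometimes report something else, mostly with a low value. They report only what shows in the picture. A call takes as long as a camera call. They do not tell look-alikes from the thing itself.
- recognise(label, picture): "at" ([column, row] as shares, 0 to 1, of the picture: columns of its width, rows of its height, amid what is visible of it).
The state is a dict: "time_s": time; "q": joint angles; "qvel": joint speeds; "joint_efforts": joint torques, N m; "position": TCP position; "tool_rot": TCP orientation; "ft_force": force on the tool from outside, world axes, zero at the start; "wrist_torque": the same for the moment, N m; "grip_width": finger opening in m.
Only numpy, scipy, OpenCV 4.12 (cv2) and the standard library are available. Lean on these libraries where they do the work, as an engineer would, in place of code of your own. Each camera call takes 0.05 s, during which the arm holds its last target.

## Task

Clean up after the bead mill: push each used cartridge down so that its push-push latch lets go, draw it out as it springs up, and put it in the ultrasonic bath. When all the cartridges are in, bring the scoop's lip close over the bath (no higher than 5 cm above the rim), tip all the grinding balls out of it into the bath and set the empty scoop back upright on the bench; then put the cover on the bath so that it sits fully seated and level. Leave the other things on the bench alone.

Things in the scene. Friction and masses are not known exactly. Their poses are not given: they have to be found in the camera images.
- bay0 (a point): the mouth of the first of three square bays (39.5 mm wide, 60 mm apart in a row) in the deck of the bead mill, a fixed white block 130 x 204 x 110 mm with a grey deck: centre of the bay at deck height, 110 mm over the bench. x points to the mill's back, y along the row from bay 0 to bay 2, z up. A bay may be empty
- bay1 (a point): the middle bay of the mill, as bay0
- bay2 (a point): the last bay of the mill, as bay0
- lift0 (a joint): the spring lift under the cartridge in bay 0, on a push-push latch: about 0 (within 3 mm) = latched down as at the start, +0.010 m = pushed to its stop, about 11 mm deeper, -0.045 m = sprung fully up. Pushed to the stop (6 to 12 N), held there 0.3 s and let go, it springs up by itself in about 1 s; pushed all the way down again, it can latch again. An empty bay's lift needs nothing
- lift1 (a joint): the spring lift under the cartridge in bay 1, on a push-push latch: about 0 (within 3 mm) = latched down as at the start, +0.010 m = pushed to its stop, about 11 mm deeper, -0.045 m = sprung fully up. Pushed to the stop (6 to 12 N), held there 0.3 s and let go, it springs up by itself in about 1 s; pushed all the way down again, it can latch again
- lift2 (a joint): the spring lift under the cartridge in bay 2, on a push-push latch: about 0 (within 3 mm) = latched down as at the start, +0.010 m = pushed to its stop, about 11 mm deeper, -0.045 m = sprung fully up. Pushed to the stop (6 to 12 N), held there 0.3 s and let go, it springs up by itself in about 1 s; pushed all the way down again, it can latch again
- cart0_center (a point): centre of the square body of the used cartridge in bay 0 (may be absent): white, 36 x 36 x 80 mm, orange collar, orange dome 34 mm across and 8 mm high on top, 0.1 kg; z up. Latched, the body ends level with the deck and only the low dome stands out: too low to grip, push on its top. Sprung up, the body stands 45 mm out; grip its flat sides and draw it straight up, 35 mm more to come free
- cart1_center (a point): centre of the square body of the used cartridge in bay 1 (may be absent): white, 36 x 36 x 80 mm, orange collar, orange dome 34 mm across and 8 mm high on top, 0.1 kg; z up. Latched, the body ends level with the deck and only the low dome stands out: too low to grip, push on its top. Sprung up, the body stands 45 mm out; grip its flat sides and draw it straight up, 35 mm more to come free
- cart2_center (a point): centre of the square body of the used cartridge in bay 2 (may be absent): white, 36 x 36 x 80 mm, orange collar, orange dome 34 mm across and 8 mm high on top, 0.1 kg; z up. Latched, the body ends level with the deck and only the low dome stands out: too low to grip, push on its top. Sprung up, the body stands 45 mm out; grip its flat sides and draw it straight up, 35 mm more to come free
- bath_rim (a point): centre of the mouth, at rim height, of the ultrasonic bath: a fixed open white box lined with steel, outer 160 (x) x 210 (y) x 130 mm high, walls 8 mm, inside 144 x 194 mm and 105 mm deep; rim 130 mm over the bench. x and y along its sides, z up
- bath_floor (a point): centre of the bath's inner floor, 105 mm below the rim; axes as bath_rim
- scoop_grip (a point): centre of the handle bar of the aluminium ball scoop, an open tray 107 (x) x 66 (y) mm, walls 34 mm, 0.16 kg. The bar, 14 x 70 x 14 mm, bridges it along y, 64 mm over its underside. x points to the open end, where the floor climbs a 25 degree ramp to the lip; tipped lip down by 45 to 55 degrees it empties. Room under the bar is free to 30 mm over the scoop's floor when loaded
- scoop_lip (a point): middle of the scoop's pouring lip, 60 mm ahead (x) of the handle bar's centre and 44 mm below it; axes as scoop_grip
- ball0_center (a point): centre of a brass-coloured grinding ball, 24 mm in diameter, 50 g, lying in the scoop at the start (it may be absent)
- ball1_center (a point): centre of a brass-coloured grinding ball, 24 mm in diameter, 50 g, lying in the scoop at the start (it may be absent)
- ball2_center (a point): centre of a brass-coloured grinding ball, 24 mm in diameter, 50 g, lying in the scoop at the start (it may be absent)
- ball3_center (a point): centre of a brass-coloured grinding ball, 24 mm in diameter, 50 g, lying in the scoop at the start (it may be absent)
- cover_grip (a point): centre of the handle bar of the bath's loose blue cover, 0.3 kg: a plate 158 (x) x 208 (y) x 6 mm, with a grey locating block 132 x 182 x 8 mm below it that drops inside the bath's mouth with 6 mm play a side. The black bar, 14 x 78 x 14 mm along y over its middle, has its centre 46 mm above the block's underside and 38 mm above the bath's rim when seated
- bottle: brown bottle, 56 mm across, 130 mm high; a bystander, to be left alone; origin at the centre of its underside
- jar: white jar, 64 mm across, 80 mm high; a bystander, to be left alone; origin at the centre of its underside
- beaker: glass beaker, 68 mm across, 75 mm high; a bystander, to be left alone; origin at the centre of its underside
- dishes: stack of clear dishes, 80 mm across, 36 mm high; a bystander, to be left alone; origin at the centre of its underside
- cover: the cover itself; origin at the centre of its underside, axes as its cover_grip
- scoop: the scoop itself; origin at the centre of its underside, axes as its scoop_grip
Not all that is in view belongs to the job. What is shaped like the part that bears cart0_center but red is not meant.

How it is judged (in metres and radians):
On the way, in this order (a step that is already met when the one before it is completed fails the run):
1. every cartridge is in the bath (x of cart0_center in the frame of bath_floor between -0.073 and 0.073 m and y of cart0_center in the frame of bath_floor between -0.098 and 0.098 m and z of cart0_center in the frame of bath_floor between -0.005 and 0.085 m and x of cart1_center in the frame of bath_floor between -0.073 and 0.073 m and y of cart1_center in the frame of bath_floor between -0.098 and 0.098 m and z of cart1_center in the frame of bath_floor between -0.005 and 0.085 m and x of cart2_center in the frame of bath_floor between -0.073 and 0.073 m and y of cart2_center in the frame of bath_floor between -0.098 and 0.098 m and z of cart2_center in the frame of bath_floor between -0.005 and 0.085 m), for 0.2 s.
2. the scoop is being tipped with its lip inside the bath's outline and no more than 6 cm above the rim (angle between scoop_lip's own z axis and vertical above 0.3 rad and z of scoop_lip in the frame of bath_rim below 0.06 m and x of scoop_lip in the frame of bath_rim between -0.08 and 0.08 m and y of scoop_lip in the frame of bath_rim between -0.105 and 0.105 m), for 0.05 s.
3. all the balls are in the bath (x of ball0_center in the frame of bath_floor between -0.073 and 0.073 m and y of ball0_center in the frame of bath_floor between -0.098 and 0.098 m and z of ball0_center in the frame of bath_floor between -0.005 and 0.092 m and x of ball1_center in the frame of bath_floor between -0.073 and 0.073 m and y of ball1_center in the frame of bath_floor between -0.098 and 0.098 m and z of ball1_center in the frame of bath_floor between -0.005 and 0.092 m and x of ball2_center in the frame of bath_floor between -0.073 and 0.073 m and y of ball2_center in the frame of bath_floor between -0.098 and 0.098 m and z of ball2_center in the frame of bath_floor between -0.005 and 0.092 m and x of ball3_center in the frame of bath_floor between -0.073 and 0.073 m and y of ball3_center in the frame of bath_floor between -0.098 and 0.098 m and z of ball3_center in the frame of bath_floor between -0.005 and 0.092 m), for 0.2 s.
At the end, for the whole second after the job is handed in: all cartridges and balls inside the bath; cover seated on the rim (block inside the mouth, centred within 12 mm, height within 5 mm, tilt under 0.05 rad); scoop upright on the bench; all released and at rest (all of step 1 and all of step 3 and z of cover_grip in the frame of bath_rim between 0.033 and 0.043 m and x of cover_grip in the frame of bath_rim between -0.012 and 0.012 m and y of cover_grip in the frame of bath_rim between -0.012 and 0.012 m and angle between cover_grip's own z axis and vertical below 0.05 rad and height (world z) of scoop_grip between 0.055 and 0.075 m and angle between scoop_grip's own z axis and vertical below 0.1 rad and linear speed of each of cover, scoop below 0.02 m/s); the robot touches nothing.
It fails at once if the scoop is tipped (beyond 0.5 rad) with its lip more than 6 cm above the bath's rim (angle between scoop_lip's own z axis and vertical above 0.5 rad and z of scoop_lip in the frame of bath_rim above 0.06 m).
It fails at once if a bystander is moved by more than 4 cm (distance of any of bottle, jar, beaker, dishes from where it was at the start of the episode above 0.04 m).
Of cart0, cart1, cart2 only 2 to 3 are there at a start; the rules pass over those that are not, and their reading is None.
Of ball0, ball1, ball2, ball3 only 2 to 4 are there at a start; the rules pass over those that are not, and their reading is None.
At some moment in a run one of cover may be knocked a few centimetres aside while the robot is not near it.
It also fails if it takes over 200 s, if anything falls off the work surface, if the arm or the gripper's body presses on something with over 40 N, if the wrist force passes 120 N, or if a joint passes its speed limit or range.

## Working session

There is one attempt and no reset: what is moved stays moved. The work goes in short steps, Python scripts to look and compute and a tool call to move; the robot and the scene stay as the last step left them, time stands still between calls to the robot, and variables do not carry over. Pictures are saved under pics/ and viewed, and the job is handed in when it is done.

Besides the shell and the picture viewer there is one more tool, called after "Emit:" as name([rows], argument=value, ...), one row to a line, values as JSON. drive_tool: Moves the arm, as the interface text tells. Its arguments: {"type":"object","properties":{"targets":{"type":"array"},"force":{"type":"number"}},"required":["targets"]}

```bash
ls; mkdir -p pics; python3 - <<'E'
from rig import *
import rig,cv2
print(grasp_offset if not callable(grasp_offset) else grasp_offset())
o=observe(); print({k:o[k] for k in('time_s','position','tool_rot','ft_force','grip_width')})
for n in('side','top'):
    p=get_image(n); cv2.imwrite(f'pics/{n}0.png',p['image'][:,:,::-1]); print(n,{k:p[k] for k in p if k!='image'})
    for l in ['cart0_center','bath_rim','bay0','bay1','bay2','scoop_grip','scoop_lip','ball0_center','cover_grip','bottle','jar','beaker','dishes']:
        r=recognise(l,p); print(l,[(round(d['p'],2),round(d['at'][0]*640),round(d['at'][1]*480)) for d in r])
E
```

```text
pics
0.0187
{'time_s': 0.0, 'position': array([0.19811947, 0.5127607 , 0.2307098 ]), 'tool_rot': array([[-7.96659451e-04, -9.32745436e-01,  3.60534767e-01],
       [-1.23158246e-03,  3.60535523e-01,  9.32744670e-01],
       [-9.99998924e-01,  2.99051562e-04, -1.43597695e-03]]), 'ft_force': array([ 0.07273002,  0.01238394, -0.22456039]), 'grip_width': 0.08509525896052292}
side {'fx': 619.8026923470304, 'fy': 619.8026923470304, 'cx': 316.3067371379501, 'cy': 242.18739038581165, 'rvec': array([ 2.00571248, -0.71096232,  0.40288931]), 'tvec': array([-0.44952499,  0.25200208,  0.98068047]), 'shot': 1}
cart0_center [(0.72, 212, 207), (0.66, 338, 235), (0.66, 292, 306), (0.31, 248, 280)]
bath_rim [(0.58, 206, 206)]
bay0 [(0.66, 322, 247), (0.35, 204, 208), (0.16, 417, 357)]
bay1 [(0.66, 322, 247), (0.35, 204, 208), (0.16, 417, 357)]
bay2 [(0.66, 322, 247), (0.35, 204, 208), (0.16, 417, 357)]
scoop_grip [(0.7, 249, 284), (0.38, 318, 247)]
scoop_lip [(0.86, 246, 284)]
ball0_center []
cover_grip [(0.84, 420, 362)]
bottle [(0.57, 317, 182)]
jar [(0.72, 451, 271), (0.29, 246, 283)]
beaker [(0.86, 155, 257), (0.59, 239, 287)]
dishes [(0.57, 286, 375)]
top {'fx': 568.3330628468557, 'fy': 568.3330628468557, 'cx': 330.75636143267474, 'cy': 241.27839048213238, 'rvec': array([ 2.20465632, -2.15530106,  0.11665654]), 'tvec': array([-0.034697  ,  0.53674151,  1.0612852 ]), 'shot': 2}
cart0_center [(0.98, 372, 294), (0.78, 340, 206), (0.16, 280, 197)]
bath_rim [(0.73, 147, 251), (0.65, 279, 198)]
bay0 [(0.75, 300, 203), (0.37, 430, 347)]
bay1 [(0.75, 300, 203), (0.37, 430, 347)]
bay2 [(0.75, 300, 203), (0.37, 430, 347)]
scoop_grip [(0.56, 296, 298), (0.53, 296, 203)]
scoop_lip [(0.85, 293, 299)]
ball0_center [(0.55, 320, 297), (0.49, 292, 297)]
cover_grip [(0.64, 481, 245), (0.43, 298, 199)]
bottle [(0.92, 198, 113)]
jar [(0.67, 424, 127)]
beaker [(0.93, 199, 356), (0.45, 339, 204)]
dishes [(0.59, 428, 347)]
```

View pics/side0.png

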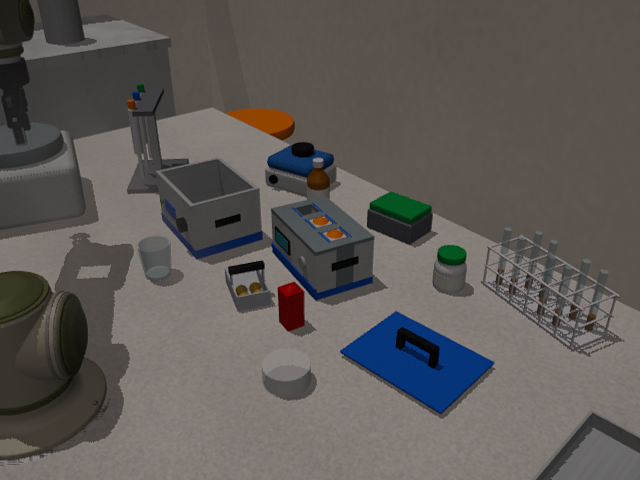

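View pics/top0.png

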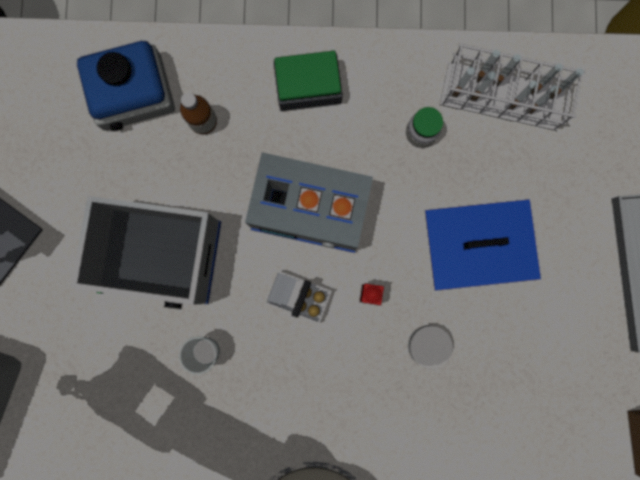

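```bash
cat > h.py <<'E'
import numpy as np,cv2
from rig import *
def ray(p,u,v,z):
    R,_=cv2.Rodrigues(p['rvec']);t=p['tvec']
    K=np.array([[p['fx'],0,p['cx']],[0,p['fy'],p['cy']],[0,0,1]])
    d=R.T@np.linalg.solve(K,[u,v,1]);c=-R.T@t
    return c+d*(z-c[2])/d[2]
def proj(p,X):
    K=np.array([[p['fx'],0,p['cx']],[0,p['fy'],p['cy']],[0,0,1]])
    return cv2.projectPoints(np.atleast_2d(np.array(X,float)),p['rvec'],p['tvec'],K,None)[0][:,0]
def crop(p,u0,v0,u1,v1,s,name):
    c=p['image'][v0:v1,u0:u1,::-1]
    cv2.imwrite(name,np.clip(cv2.resize(c,None,fx=s,fy=s,interpolation=cv2.INTER_CUBIC).astype(float)*1.4,0,255).astype(np.uint8))
E
python3 - <<'E'
from h import *
p=get_image('top')
crop(p,240,145,400,325,3,'pics/t_mill.png')
crop(p,70,190,230,320,4,'pics/t_bath.png')
crop(p,420,190,550,300,5,'pics/t_cover.png')
q=get_image('side')
crop(q,210,185,390,345,4,'pics/s_mill.png')
for u,v,z in[(310,199,.118),(342.5,206,.118),(372,294,.08),(296,298,.064),(486,243,.04)]: print(u,v,ray(p,u,v,z).round(4))
E
```

```text
310 199 [0.6025 0.0168 0.118 ]
342.5 206 [ 0.5915 -0.0406  0.118 ]
372 294 [ 0.4386 -0.0982  0.08  ]
296 298 [0.4284 0.0391 0.064 ]
486 243 [ 0.5396 -0.3162  0.04  ]
```

View pics/t_mill.png

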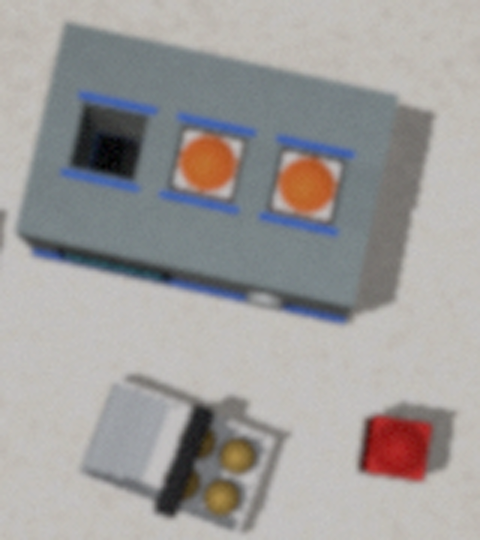

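View pics/t_bath.png

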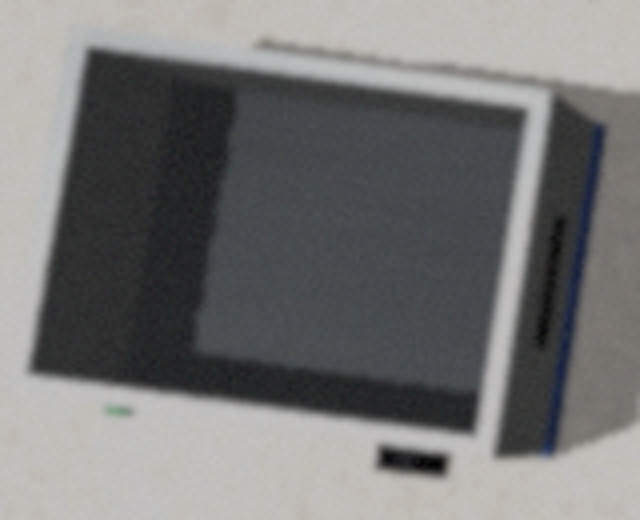

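View pics/t_cover.png

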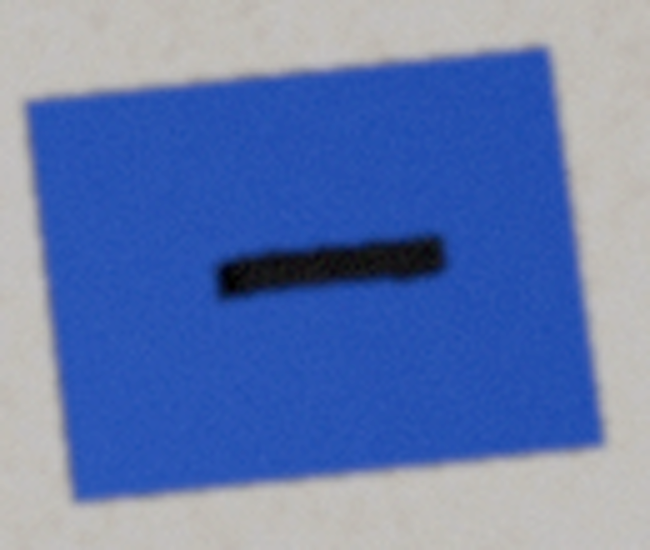

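View pics/s_mill.png

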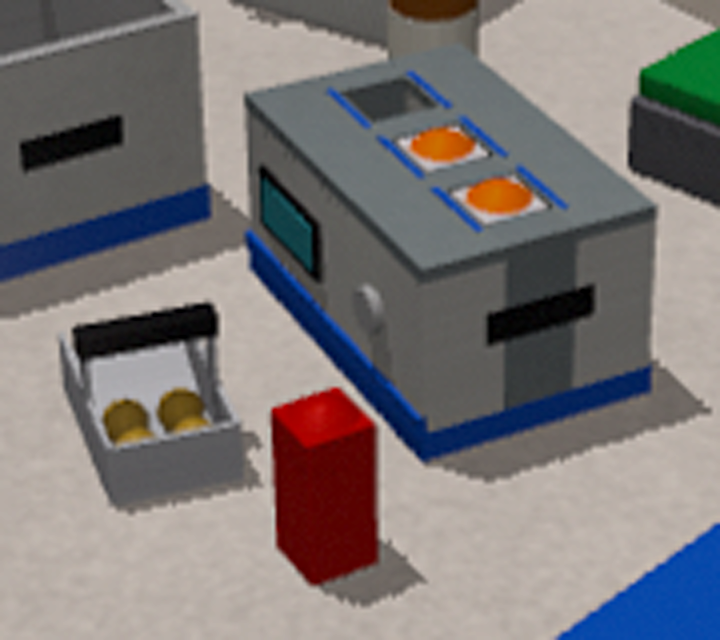

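```bash
python3 - <<'E'
from h import *
p=get_image('top')
def rect(c,u0,v0,s,z,n):
    P=np.array([ray(p,u0+x/s,v0+y/s,z)[:2] for x,y in c]); m=P.mean(0)
    e=[P[1]-P[0],P[2]-P[1],P[3]-P[2],P[0]-P[3]]
    print(n,'c',m.round(4),'len',[round(np.hypot(*k),4) for k in e],'ang',[round(np.degrees(np.arctan2(k[1],k[0])),1) for k in e]); return P
rect([(67,23),(397,97),(352,305),(18,235)],240,145,3,.11,'mill')
rect([(90,50),(527,108),(475,432),(32,372)],70,190,4,.13,'bath')
rect([(27,102),(547,47),(604,443),(77,500)],420,190,5,.014,'cover')
rect([(220,265),(440,237),(441,270),(222,298)],420,190,5,.053,'coverbar')
rect([(190,405),(212,412),(178,517),(157,508)],240,145,3,.071,'scoopbar')
rect([(122,375),(285,430),(245,530),(83,472)],240,145,3,.034,'scoop')
rect([(95,480)],240,145,3,.034,'x')
for x,y in[(207,163),(306,186)]: print(ray(p,240+x/3,145+y/3,.116))
E
```

```text
mill c [0.6025 0.0178] len [np.float64(0.2012), np.float64(0.127), np.float64(0.2005), np.float64(0.13)] ang [np.float64(-101.4), np.float64(168.8), np.float64(79.4), np.float64(-10.9)]
bath c [0.5052 0.3052] len [np.float64(0.1902), np.float64(0.1406), np.float64(0.1903), np.float64(0.14)] ang [np.float64(-96.3), np.float64(173.4), np.float64(83.6), np.float64(-6.6)]
cover c [ 0.5394 -0.3176] len [np.float64(0.2054), np.float64(0.1555), np.float64(0.2056), np.float64(0.1553)] ang [np.float64(-82.5), np.float64(-172.4), np.float64(97.4), np.float64(7.5)]
coverbar c [ 0.5374 -0.3128] len [np.float64(0.0836), np.float64(0.0124), np.float64(0.0831), np.float64(0.0124)] ang [np.float64(-81.4), np.float64(-178.7), np.float64(98.6), np.float64(3.5)]
scoopbar c [0.4278 0.0289] len [np.float64(0.014), np.float64(0.0663), np.float64(0.0138), np.float64(0.065)] ang [np.float64(-106.3), np.float64(163.5), np.float64(68.2), np.float64(-16.3)]
scoop c [0.433  0.0307] len [np.float64(0.108), np.float64(0.067), np.float64(0.1075), np.float64(0.0651)] ang [np.float64(-107.3), np.float64(159.4), np.float64(71.7), np.float64(-20.2)]Traceback (most recent call last):
  File "<stdin>", line 13, in <module>
  File "<stdin>", line 5, in rect
IndexError: index 1 is out of bounds for axis 0 with size 1
```

```bash
python3 - <<'E'
from h import *
p=get_image('top');q=get_image('side')
crop(q,140,145,290,265,5,'pics/s_bath.png')
crop(q,330,300,500,420,4,'pics/s_cover.png')
def tri(a,b):
    M=[]
    for c,uv in((p,a),(q,b)):
        R,_=cv2.Rodrigues(c['rvec']);K=np.array([[c['fx'],0,c['cx']],[0,c['fy'],c['cy']],[0,0,1]])
        M.append(K@np.c_[R,c['tvec']])
    X=cv2.triangulatePoints(M[0],M[1],np.array(a,float),np.array(b,float))[:,0];X=X[:3]/X[3]
    print(X.round(4),(proj(p,X)-a).round(1),(proj(q,X)-b).round(1))
for x,y in[(207,163),(306,186)]: print(ray(p,240+x/3,145+y/3,.114))
tri((240+207/3,145+163/3),(320.5,221.7))
tri((240+306/3,145+186/3),(334.5,234))
for c in((67,23,248,0),):pass
# deck near-right corner etc
tri((240+352/3,145+305/3),(210+425/4,185+275/4))
tri((240+397/3,145+97/3),(210+655/4,185+208/4))
tri((240+18/3,145+235/3),(210+247/4,185+97/4))
# scoop bar ends (top face mid)
tri((240+201/3,145+408/3),(210+145/4,185+312/4)) 
for X in([.4278,.0289,.064],[.5052,.3052,.13],[.5385,-.315,.046]): print(proj(q,X))
E
```

```text
[0.60256477 0.01863885 0.114     ]
[ 0.59030386 -0.03992483  0.114     ]
[0.6039 0.0186 0.1079] [[ 0.1 -0.2]] [[-0.2  0. ]]
[ 0.5913 -0.0403  0.1095] [[ 0.1 -0.2]] [[-0.2  0. ]]
[ 0.5219 -0.0691  0.1046] [[ 0.2 -0.2]] [[-0.2  0. ]]
[ 0.6468 -0.0936  0.1063] [[ 0.2 -0.2]] [[-0.2  0. ]]
[0.5592 0.1284 0.1071] [[ 0.4 -0.6]] [[-0.5  0. ]]
[0.4449 0.0287 0.0683] [[-5.1  8. ]] [[ 7.5 -0.6]]
[[246.45691113 267.22606333]]
[[205.62188667 179.15094612]]
[[416.22230155 339.8653229 ]]
```

View pics/s_bath.png

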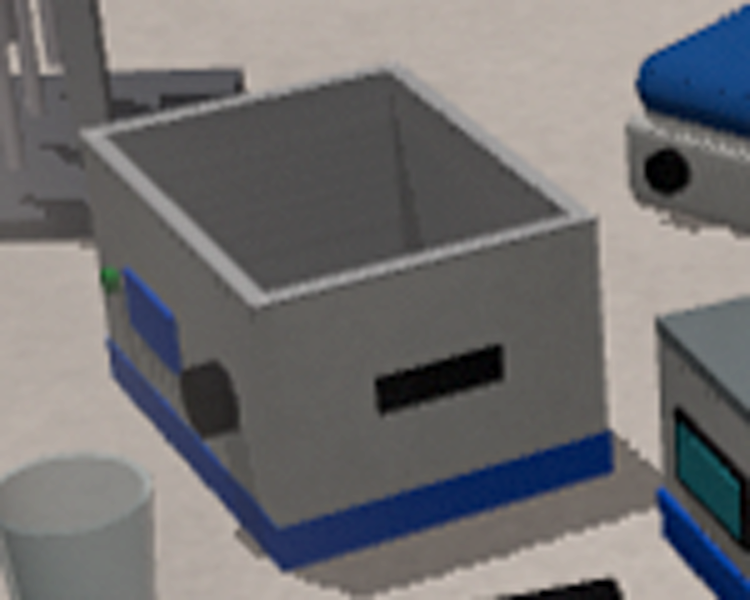

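View pics/s_cover.png

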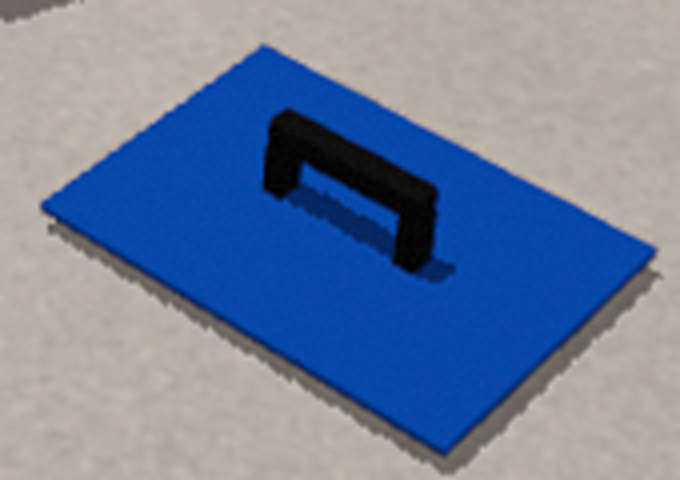

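```bash
python3 - <<'E'
from h import *
p=get_image('top');q=get_image('side')
def rect(p,c,u0,v0,s,z,n):
    P=np.array([ray(p,u0+x/s,v0+y/s,z)[:2] for x,y in c]); m=P.mean(0)
    e=[P[(i+1)%4]-P[i] for i in range(4)]
    print(n,'c',m.round(4),'len',[round(float(np.hypot(*k)),4) for k in e],'ang',[round(float(np.degrees(np.arctan2(k[1],k[0]))),1) for k in e])
rect(q,[(105,133),(390,72),(567,215),(265,293)],140,145,5,.13,'bath')
rect(q,[(83,130),(388,65),(597,218),(260,305)],140,145,5,.13,'bathout')
rect(q,[(248,98),(462,47),(655,210),(425,275)],210,185,4,.11,'mill')
rect(q,[(42,206),(265,45),(656,250),(447,453)],330,300,4,.014,'cover')
rect(q,[(75,325),(213,305),(218,335),(78,358)],210,185,4,.064,'scoopbarfront')
E
```

```text
bath c [0.5046 0.3017] len [0.141, 0.1884, 0.1404, 0.1927] ang [-8.7, -97.2, 173.1, 83.0]
bathout c [0.5043 0.3013] len [0.1512, 0.2067, 0.156, 0.2107] ang [-8.7, -95.2, 172.9, 83.4]
mill c [0.5993 0.0108] len [0.1285, 0.2012, 0.1268, 0.202] ang [-11.1, -101.9, 169.2, 78.6]
cover c [ 0.5364 -0.3209] len [0.157, 0.2051, 0.1561, 0.2056] ang [7.6, -83.0, -172.3, 97.2]
scoopbarfront c [0.4272 0.0275] len [0.068, 0.0275, 0.068, 0.0295] ang [-23.7, -119.7, 158.0, 60.8]
```

```bash
cat > d.py <<'E'
import sys
from h import *
from scipy.spatial.transform import Rotation as Ro
# usage: x y z jawangle [tilt about tool y]
x,y,z,a=map(float,sys.argv[1:5]); a=np.radians(a)
R=np.array([[0,-np.sin(a),np.cos(a)],[0,np.cos(a),np.sin(a)],[-1,0,0]])
if len(sys.argv)>5: R=R@Ro.from_rotvec([0,np.radians(float(sys.argv[5])),0]).as_matrix()
o=observe();T=np.array(o['tool_rot'])
print('t',round(o['time_s'],2),'pos',np.round(o['position'],4),'F',np.round(o['ft_force'],1),'w',round(o['grip_width'],4),'q',np.round(o['q'],0))
d=T.T@(np.array([x,y,z])-o['position'])/.05
print('shift',d.round(3),'turn',Ro.from_matrix(T.T@R).as_rotvec().round(3),'| shift if turned first',(R.T@(np.array([x,y,z])-o['position'])/.05).round(3))
E
python3 d.py .6022 .0175 .2 79.2
```

```text
t 1.75 pos [0.1983 0.513  0.2313] F [-0.3 -0.1  0.5] w 0.0856 q [ 57.  22.  74.   0.  84. -12.]
shift [  0.626 -11.108  -6.331] turn [-0.18  0.   -0.  ] | shift if turned first [ 0.627 -9.793 -8.221]
```

Emit:
drive_tool([
  [[0,0,0,-0.09,0,0,-1],[0,0,0,-0.09,0,0,-1],[0,-0.7,-0.6,0,0,0,-1],[0,-0.7,-0.6,0,0,0,-1],[0,-0.7,-0.6,0,0,0,-1]],
], force=40)

```text
time_s: 2.25
position: [0.2851, 0.4037, 0.2313]
tool_rot: [[0.0, -0.982, 0.187], [-0.0, 0.187, 0.982], [-1.0, -0.0, 0.0]]
ft_force: [0.7, 0.3, -0.6]
grip_width: 0.0122
```

Emit:
drive_tool([
  [[0,-0.7,-0.6,0,0,0,-1],[0,-0.7,-0.6,0,0,0,-1],[0,-0.7,-0.6,0,0,0,-1],[0,-0.7,-0.6,0,0,0,-1],[0,-0.7,-0.6,0,0,0,-1]],
])

```text
time_s: 2.75
position: [0.4292, 0.2231, 0.2315]
tool_rot: [[0.0, -0.982, 0.188], [0.0, 0.188, 0.982], [-1.0, -0.0, 0.0]]
ft_force: [-0.2, 0.5, -0.8]
grip_width: 0.0003
```

```bash
python3 d.py .6022 .0175 .2 79.2
```

```text
t 2.75 pos [0.4292 0.2231 0.2315] F [-0.2  0.5 -0.8] w 0.0003 q [ 13.  15.  84.   0.  80. -66.]
shift [ 0.631 -4.171 -3.389] turn [-0.  0.  0.] | shift if turned first [ 0.631 -4.17  -3.39 ]
```

Emit:
drive_tool([
  [[0.1,-0.83,-0.68,0,0,0,-1],[0.1,-0.83,-0.68,0,0,0,-1],[0.1,-0.83,-0.68,0,0,0,-1],[0.1,-0.83,-0.68,0,0,0,-1],[0.2,-0.83,-0.68,0,0,0,-1]],
])

```text
time_s: 3.25
position: [0.5887, 0.0322, 0.2039]
tool_rot: [[0.001, -0.982, 0.188], [-0.0, 0.188, 0.982], [-1.0, -0.001, 0.0]]
ft_force: [1.2, 0.2, 1.2]
grip_width: -0.0
```

Emit:
drive_tool([
  [[0.5,0,0,0,0,0,-1],[0.3,0,0,0,0,0,-1],[0,0,0,0,0,0,-1]],
])

```text
time_s: 3.55
position: [0.5865, 0.0338, 0.1614]
tool_rot: [[-0.004, -0.982, 0.188], [0.001, 0.188, 0.982], [-1.0, 0.005, -0.0]]
ft_force: [0.5, 0.1, 0.4]
grip_width: 0.0002
```

```bash
python3 d.py .6022 .0175 .11 79.2
python3 - <<'E'
from h import *
p=get_image('top');q=get_image('side')
crop(p,240,145,400,265,4,'pics/t1.png')
crop(q,240,150,400,270,4,'pics/s1.png')
X=observe()['position'];print(proj(p,X),proj(q,X))
E
```

```text
t 3.55 pos [0.5865 0.0338 0.1614] F [0.5 0.1 0.4] w 0.0002 q [ -8.  29.  75.  -0.  77. -87.]
shift [ 1.027 -0.374 -0.262] turn [-0.001 -0.    -0.005] | shift if turned first [ 1.029 -0.369 -0.262]
[[298.7675969  202.97227268]] [[309.05100864 196.53421953]]
```

View pics/s1.png

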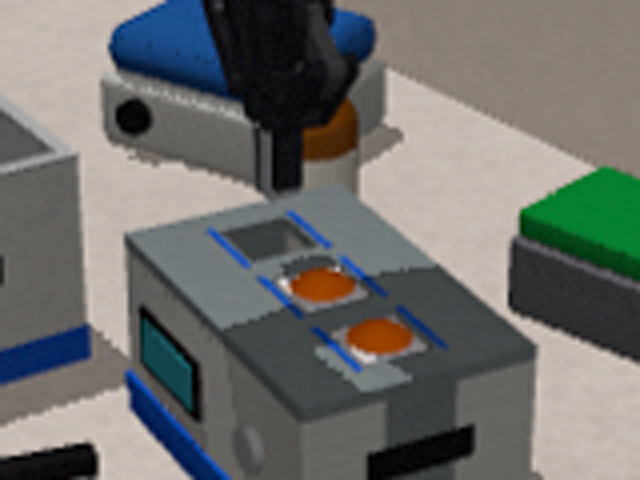

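View pics/t1.png

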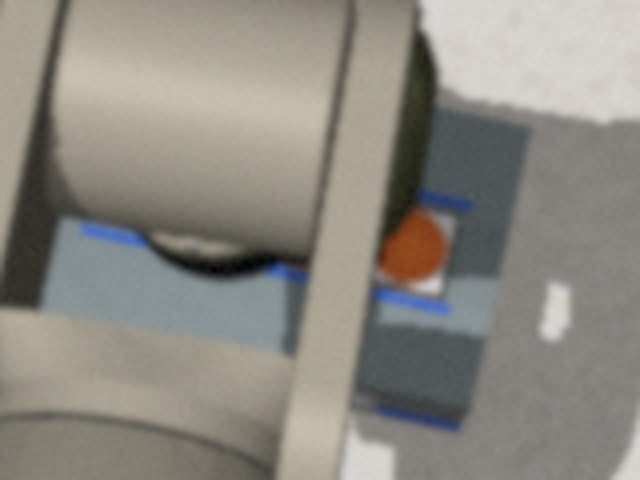

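Emit:
drive_tool([
  [[0,-0.35,-0.27,0,0,0,-1],[0.4,0,0,0,0,0,-1],[0.3,0,0,0,0,0,-1],[0,0,0,0,0,0,-1]],
])

```text
time_s: 4.05
position: [0.6016, 0.0179, 0.1281]
tool_rot: [[-0.002, -0.982, 0.187], [0.0, 0.187, 0.982], [-1.0, 0.002, -0.0]]
ft_force: [-0.4, 0.2, -0.7]
grip_width: 0.0005
```

```bash
python3 d.py .602 .0165 .106 79.2
python3 - <<'E'
from h import *
q=get_image('side')
crop(q,240,150,400,270,4,'pics/s2.png')
X=observe()['position'];print(proj(q,X))
E
```

```text
t 4.05 pos [0.6016 0.0179 0.1281] F [-0.4  0.2 -0.7] w 0.0005 q [-10.  32.  75.  -0.  73. -89.]
shift [ 0.443 -0.014 -0.025] turn [ 0.    -0.    -0.002] | shift if turned first [ 0.443 -0.013 -0.025]
[[319.89112465 212.80294991]]
```

View pics/s2.png

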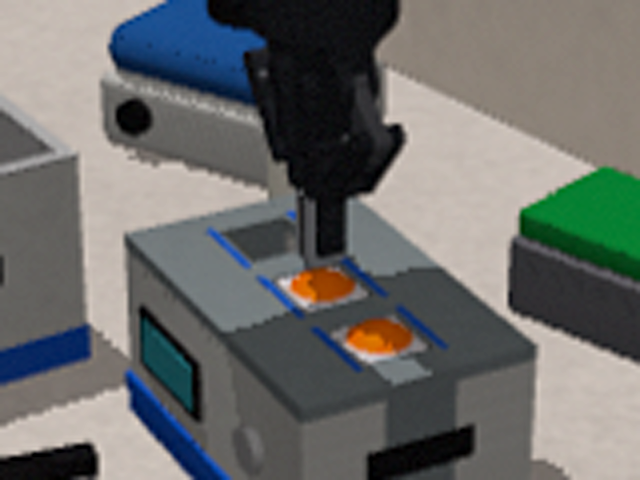

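Emit:
drive_tool([
  [[0.2,0,0,0,0,0,-1],[0.1,0,0,0,0,0,-1],[0.1,0,0,0,0,0,-1]],
])

```text
time_s: 4.4
position: [0.6029, 0.0176, 0.1098]
tool_rot: [[0.003, -0.982, 0.187], [-0.0, 0.187, 0.982], [-1.0, -0.003, 0.0]]
ft_force: [0.2, -0.1, 6.7]
grip_width: -0.0003
```

Emit:
drive_tool([
  [[0.06,0,0,0,0,0,-1],[0.04,0,0,0,0,0,-1]],
])

```text
time_s: 4.6
position: [0.6035, 0.0176, 0.1059]
tool_rot: [[0.005, -0.982, 0.187], [-0.001, 0.187, 0.982], [-1.0, -0.005, 0.0]]
ft_force: [-2.3, 0.8, 22.7]
grip_width: -0.0001
```

Emit:
drive_tool([
  [[0,0,0,0,0,0,-1],[0,0,0,0,0,0,-1],[0,0,0,0,0,0,-1],[0,0,0,0,0,0,-1],[-0.8,0,0,0,0,0,-1]],
])

```text
time_s: 5.1
position: [0.6002, 0.0179, 0.1407]
tool_rot: [[-0.008, -0.982, 0.188], [0.001, 0.188, 0.982], [-1.0, 0.008, -0.0]]
ft_force: [0.7, -0.5, -0.9]
grip_width: -0.0003
```

Emit:
drive_tool([
  [[-0.8,0,0,0,0,0,-0.2],[-0.7,0,0,0,0,0,0.3],[-0.3,0,0,0,0,0,0.4],[0,0,0,0,0,0,0.4],[0,0,0,0,0,0,0.4]],
])

```text
time_s: 5.6
position: [0.6017, 0.0177, 0.2328]
tool_rot: [[-0.001, -0.982, 0.188], [0.0, 0.188, 0.982], [-1.0, 0.001, -0.0]]
ft_force: [-0.0, -0.3, -0.2]
grip_width: 0.0601
```

```bash
python3 d.py .602 .017 .135 79.2
python3 - <<'E'
from h import *
q=get_image('side')
crop(q,240,130,400,270,4,'pics/s3.png')
E
```

```text
t 5.6 pos [0.6017 0.0177 0.2328] F [-0.  -0.3 -0.2] w 0.0601 q [-10.  27.  65.  -0.  88. -89.]
shift [ 1.956 -0.01  -0.012] turn [-0.    -0.    -0.001] | shift if turned first [ 1.956 -0.008 -0.012]
```

View pics/s3.png

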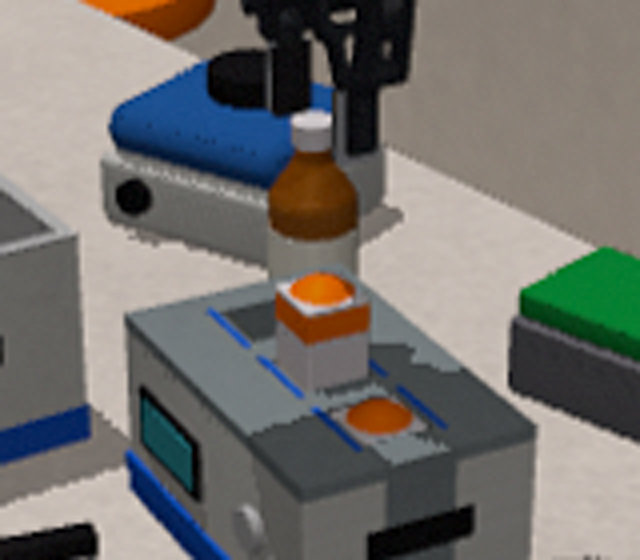

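Emit:
drive_tool([
  [[0.6,0,0,0,0,0,0.4],[0.6,0,0,0,0,0,0.4],[0.6,0,0,0,0,0,0.4],[0.4,0,0,0,0,0,0.4],[0.06,0,0,0,0,0,0.4]],
])

```text
time_s: 6.15
position: [0.6002, 0.0178, 0.1168]
tool_rot: [[-0.007, -0.982, 0.188], [0.001, 0.188, 0.982], [-1.0, 0.007, -0.0]]
ft_force: [-0.3, 0.2, 0.6]
grip_width: 0.0602
```

Emit:
drive_tool([
  [[0,0,0,0,0,0,-0.6],[0,0,0,0,0,0,-0.6],[0,0,0,0,0,0,-0.6],[0,0,0,0,0,0,-0.6],[0,0,0,0,0,0,-0.6]],
])

```text
time_s: 6.65
position: [0.6023, 0.0176, 0.1213]
tool_rot: [[0.001, -0.982, 0.188], [-0.0, 0.188, 0.982], [-1.0, -0.001, 0.0]]
ft_force: [0.1, 1.0, 2.6]
grip_width: 0.0353
```

Emit:
drive_tool([
  [[-0.3,0,0,0,0,0,-0.6],[-0.5,0,0,0,0,0,-0.6],[-0.5,0,0,0,0,0,-0.6],[-0.5,0,0,0,0,0,-0.6],[-0.6,0,0,0,0,0,-0.6]],
])

```text
time_s: 7.15
position: [0.6015, 0.0175, 0.2412]
tool_rot: [[-0.001, -0.982, 0.188], [-0.0, 0.188, 0.982], [-1.0, 0.001, -0.0]]
ft_force: [-0.3, 0.0, -1.0]
grip_width: 0.0354
```

```bash
python3 - <<'E'
import numpy as np
c=np.array([.505,.304]);a=np.radians(-6.7);R=np.array([[np.cos(a),-np.sin(a)],[np.sin(a),np.cos(a)]])
for l in[(.04,-.055),(-.04,-.055),(0,0)]:print(l,c+R@l)
E
python3 d.py .538 .245 .24 83.3
```

```text
(0.04, -0.055) [0.53830994 0.24470878]
(-0.04, -0.055) [0.45885628 0.25404244]
(0, 0) [0.505 0.304]
t 7.15 pos [0.6015 0.0175 0.2412] F [-0.3  0.  -1. ] w 0.0354 q [-10.  27.  64.  -0.  89. -89.]
shift [0.027 2.102 4.23 ] turn [-0.072 -0.    -0.001] | shift if turned first [0.025 1.793 4.37 ]
```

Emit:
drive_tool([
  [[0,0,0,-0.07,0,0,-0.6],[0,0.45,1.0,0,0,0,-0.6],[0,0.45,1.0,0,0,0,-0.6],[0,0.45,1.0,0,0,0,-0.6],[0,0.45,1.0,0,0,0,-0.6]],
])

```text
time_s: 7.65
position: [0.5412, 0.2099, 0.2408]
tool_rot: [[0.0, -0.993, 0.119], [-0.0, 0.119, 0.993], [-1.0, -0.0, -0.0]]
ft_force: [0.8, 0.6, -0.2]
grip_width: 0.0351
```

Emit:
drive_tool([
  [[0,0,0.35,0,0,0,-0.6],[0,0,0,0,0,0,-0.6]],
])

```text
time_s: 7.85
position: [0.5439, 0.2277, 0.2407]
tool_rot: [[0.0, -0.993, 0.115], [0.0, 0.115, 0.993], [-1.0, -0.0, 0.0]]
ft_force: [-0.2, 0.2, -1.1]
grip_width: 0.0356
```

```bash
python3 d.py .538 .245 .08 83.3
python3 - <<'E'
from h import *
q=get_image('side')
crop(q,120,90,280,240,4,'pics/s4.png')
X=observe()['position'];print(proj(q,X))
E
```

```text
t 7.85 pos [0.5439 0.2277 0.2407] F [-0.2  0.2 -1.1] w 0.0356 q [ 11.  26.  67.  -0.  88. -72.]
shift [3.213 0.158 0.329] turn [0.001 0.    0.   ] | shift if turned first [3.213 0.158 0.329]
[[236.05975048 138.42099002]]
```

View pics/s4.png

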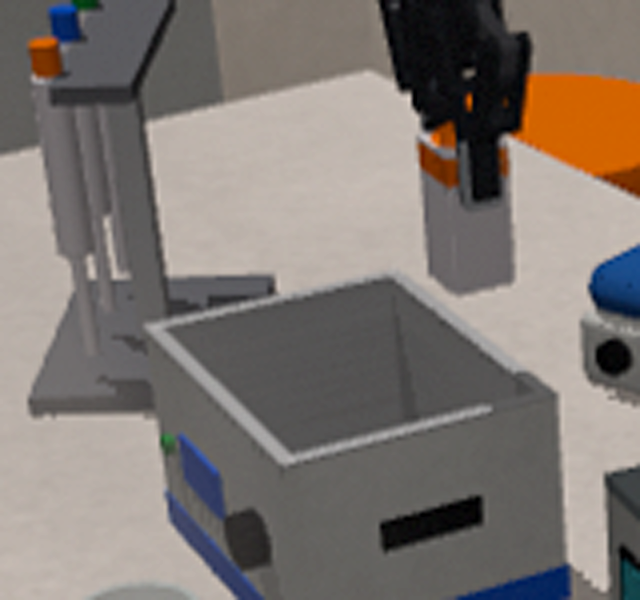

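Emit:
drive_tool([
  [[0,0.16,0.33,0,0,0,-0.6],[0,0,0,0,0,0,-0.6],[0.5,0,0,0,0,0,-0.6],[0.5,0,0,0,0,0,-0.6],[0.5,0,0,0,0,0,-0.6]],
])

```text
time_s: 8.4
position: [0.5389, 0.2412, 0.1648]
tool_rot: [[0.001, -0.993, 0.12], [-0.001, 0.12, 0.993], [-1.0, -0.001, -0.0]]
ft_force: [-0.5, -0.2, -1.4]
grip_width: 0.0355
```

Emit:
drive_tool([
  [[0.5,0,0,0,0,0,-0.6],[0.5,0,0,0,0,0,-0.6],[0.4,0,0,0,0,0,-0.6],[0.2,0,0,0,0,0,-0.6],[0,0,0,0,0,0,-0.6]],
])

```text
time_s: 8.9
position: [0.5396, 0.2418, 0.0886]
tool_rot: [[0.004, -0.993, 0.12], [-0.0, 0.12, 0.993], [-1.0, -0.004, 0.0]]
ft_force: [-5.5, -0.9, 18.3]
grip_width: 0.0351
```

```bash
python3 - <<'E'
from h import *
q=get_image('side')
crop(q,140,110,290,230,5,'pics/s5.png')
X=observe();print(X['position'],X['ft_force'],X['wrist_torque'])
E
```

```text
[0.5395621  0.24180529 0.08854097] [-5.88636969 -0.24517406 18.57618238] [-0.6897576   0.83880568 -0.19801954]
```

View pics/s5.png

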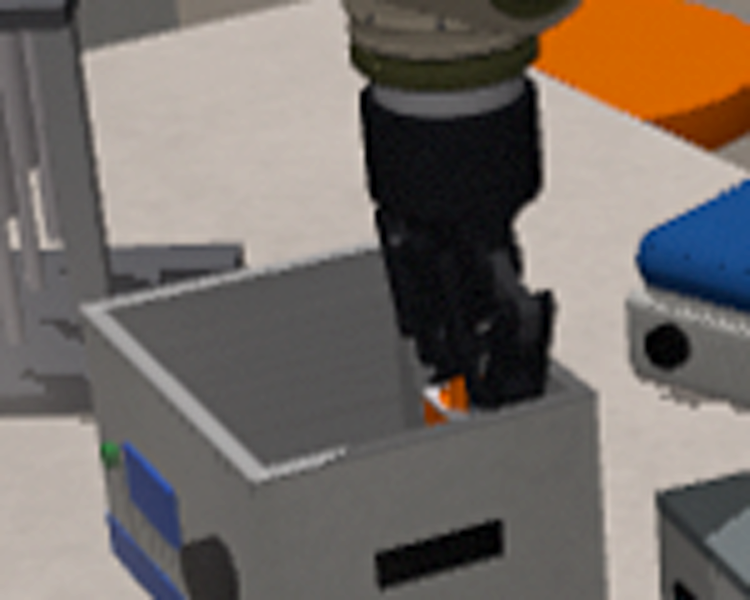

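Emit:
drive_tool([
  [[-0.3,0,0,0,0,0,-0.6],[0,0,0.2,0,0,0,-0.6],[0,0,0.2,0,0,0,-0.6],[0.2,0,0,0,0,0,-0.6],[0,0,0,0,0,0,-0.6]],
])

```text
time_s: 9.45
position: [0.5396, 0.2629, 0.0882]
tool_rot: [[-0.004, -0.993, 0.118], [-0.001, 0.118, 0.993], [-1.0, 0.004, -0.002]]
ft_force: [0.1, -0.2, -1.3]
grip_width: 0.0358
```

Emit:
drive_tool([
  [[0.1,0,0,0,0,0,-0.6],[0.1,0,0,0,0,0,-0.6],[0,0,0,0,0,0,-0.6]],
])

```text
time_s: 9.75
position: [0.5402, 0.2627, 0.0796]
tool_rot: [[-0.002, -0.993, 0.119], [-0.0, 0.119, 0.993], [-1.0, 0.002, -0.001]]
ft_force: [0.1, -0.3, -1.3]
grip_width: 0.0358
```

Emit:
drive_tool([
  [[0.08,0,0,0,0,0,-0.6],[0.06,0,0,0,0,0,-0.6],[0,0,0,0,0,0,-0.6]],
])

```text
time_s: 10.05
position: [0.5404, 0.2629, 0.0732]
tool_rot: [[-0.001, -0.993, 0.119], [-0.0, 0.119, 0.993], [-1.0, 0.001, -0.0]]
ft_force: [0.1, -0.2, -1.1]
grip_width: 0.0353
```

Emit:
drive_tool([
  [[0,0,0,0,0,0,0.1],[0,0,0,0,0,0,0.1],[0,0,0,0,0,0,0.1],[-0.3,0,0,0,0,0,0.1],[-0.6,0,0,0,0,0,0.1]],
])

```text
time_s: 10.55
position: [0.5396, 0.2627, 0.1174]
tool_rot: [[-0.004, -0.993, 0.119], [-0.001, 0.119, 0.993], [-1.0, 0.004, -0.002]]
ft_force: [1.1, 0.6, -0.1]
grip_width: 0.0469
```

Emit:
drive_tool([
  [[-0.7,0,0,0,0,0,-1],[-0.7,0,0,0,0,0,-1],[-0.6,0,0,0,0,0,-1],[0,0,0,0,0,0,-1]],
])

```text
time_s: 10.95
position: [0.542, 0.2634, 0.2233]
tool_rot: [[0.008, -0.993, 0.118], [0.002, 0.118, 0.993], [-1.0, -0.008, 0.003]]
ft_force: [-0.6, 0.3, 0.3]
grip_width: -0.0005
```

```bash
python3 d.py .5905 -.0415 .2 79.2
python3 - <<'E'
from h import *
q=get_image('side')
crop(q,140,110,290,230,5,'pics/s6.png')
E
```

```text
t 10.95 pos [0.542  0.2634 0.2233] F [-0.6  0.3  0.3] w -0.0005 q [ 15.  27.  67.  -0.  86. -69.]
shift [ 0.46  -1.682 -5.942] turn [0.07  0.003 0.008] | shift if turned first [ 0.465 -2.096 -5.808]
```

View pics/s6.png

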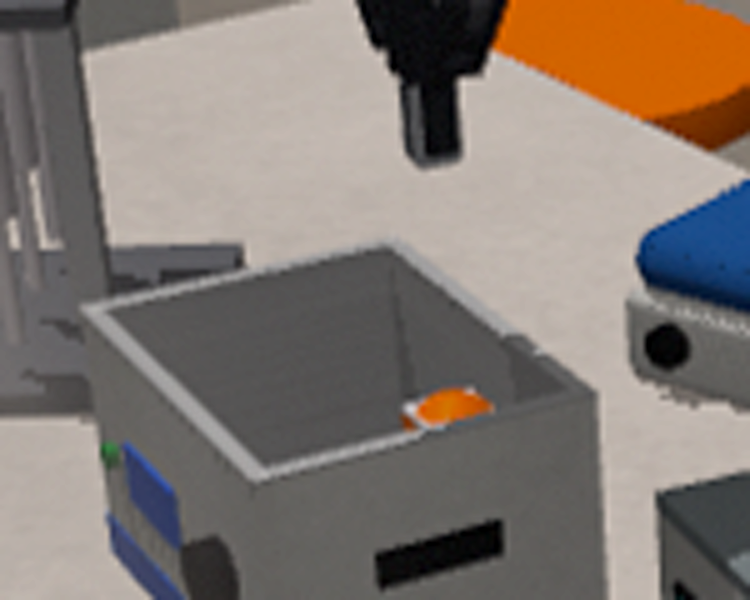

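Emit:
drive_tool([
  [[0,0,0,0.07,0,0,-1],[0.05,-0.36,-1,0,0,0,-1],[0.05,-0.36,-1,0,0,0,-1],[0.05,-0.36,-1,0,0,0,-1],[0.05,-0.36,-1,0,0,0,-1]],
])

```text
time_s: 11.5
position: [0.5713, 0.0638, 0.2078]
tool_rot: [[-0.002, -0.982, 0.187], [0.0, 0.187, 0.982], [-1.0, 0.002, -0.0]]
ft_force: [1.0, -0.5, -0.2]
grip_width: 0.0
```

Emit:
drive_tool([
  [[0.05,-0.33,-0.9,0,0,0,-1],[0.05,-0.33,-0.9,0,0,0,-1],[0,0,0,0,0,0,-1]],
])

```text
time_s: 11.8
position: [0.5873, -0.0342, 0.202]
tool_rot: [[-0.003, -0.981, 0.194], [-0.001, 0.194, 0.981], [-1.0, 0.003, -0.001]]
ft_force: [-0.4, 0.6, 0.4]
grip_width: 0.0001
```

```bash
python3 d.py .5907 -.0412 .13 79.2
```

```text
t 11.8 pos [ 0.5873 -0.0342  0.202 ] F [-0.4  0.6  0.4] w 0.0001 q [-15.  27.  71.  -0.  82. -94.]
shift [ 1.44  -0.097 -0.123] turn [-0.006 -0.001 -0.003] | shift if turned first [ 1.441 -0.092 -0.125]
```

Emit:
drive_tool([
  [[0,-0.1,-0.12,0,0,0,-1],[0.5,0,0,0,0,0,-1],[0.5,0,0,0,0,0,-1],[0.4,0,0,0,0,0,-1],[0,0,0,0,0,0,-1]],
])

```text
time_s: 12.3
position: [0.5897, -0.0343, 0.1313]
tool_rot: [[-0.006, -0.983, 0.186], [0.002, 0.186, 0.983], [-1.0, 0.006, 0.001]]
ft_force: [0.2, -0.3, 0.6]
grip_width: 0.0002
```

```bash
python3 d.py .5907 -.0412 .106 79.2
python3 - <<'E'
from h import *
q=get_image('side')
crop(q,240,150,400,270,4,'pics/s7.png')
E
```

```text
t 12.3 pos [ 0.5897 -0.0343  0.1313] F [ 0.2 -0.3  0.6] w 0.0002 q [-15.  31.  76.   0.  73. -94.]
shift [ 0.506 -0.048 -0.133] turn [ 0.001  0.001 -0.006] | shift if turned first [ 0.506 -0.046 -0.132]
```

View pics/s7.png

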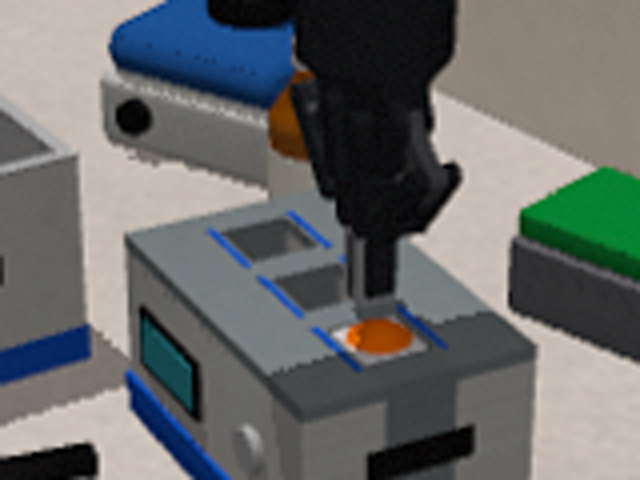

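Emit:
drive_tool([
  [[0,-0.05,-0.13,0,0,0,-1],[0,0,0,0,0,0,-1]],
])

```text
time_s: 12.55
position: [0.5931, -0.0433, 0.1354]
tool_rot: [[0.002, -0.982, 0.188], [-0.001, 0.188, 0.982], [-1.0, -0.002, -0.0]]
ft_force: [-0.5, 0.5, -1.0]
grip_width: 0.0003
```

Emit:
drive_tool([
  [[0.2,0,0,0,0,0,-1],[0.15,0,0,0,0,0,-1],[0.05,0,0,0,0,0,-1],[0,0,0,0,0,0,-1]],
])

```text
time_s: 12.95
position: [0.5925, -0.0427, 0.1142]
tool_rot: [[0.0, -0.982, 0.188], [-0.0, 0.188, 0.982], [-1.0, -0.0, -0.0]]
ft_force: [0.4, 0.5, 5.6]
grip_width: 0.0001
```

Emit:
drive_tool([
  [[0.1,0,0,0,0,0,-1],[0.08,0,0,0,0,0,-1],[0,0,0,0,0,0,-1]],
])

```text
time_s: 13.25
position: [0.5928, -0.0427, 0.1062]
tool_rot: [[0.002, -0.982, 0.188], [-0.001, 0.188, 0.982], [-1.0, -0.002, -0.0]]
ft_force: [-1.2, -0.4, 7.2]
grip_width: -0.0001
```

Emit:
drive_tool([
  [[0.04,0,0,0,0,0,-1],[0.02,0,0,0,0,0,-1],[0,0,0,0,0,0,-1],[0,0,0,0,0,0,-1],[0,0,0,0,0,0,-1]],
])

```text
time_s: 13.75
position: [0.5939, -0.0429, 0.1059]
tool_rot: [[0.006, -0.982, 0.188], [-0.002, 0.187, 0.982], [-1.0, -0.007, -0.0]]
ft_force: [-4.1, 0.6, 25.0]
grip_width: -0.0
```

Emit:
drive_tool([
  [[-0.8,0,0,0,0,0,-1],[-0.8,0,0,0,0,0,-0.2],[-0.7,0,0,0,0,0,0.4],[0,0,0,0,0,0,0.4],[0,0,0,0,0,0,0.4]],
])

```text
time_s: 14.25
position: [0.5922, -0.0425, 0.2171]
tool_rot: [[0.0, -0.982, 0.188], [-0.0, 0.188, 0.982], [-1.0, -0.0, 0.0]]
ft_force: [-0.8, 0.2, -1.0]
grip_width: 0.058
```

```bash
python3 d.py .5907 -.0412 .12 79.2
python3 - <<'E'
from h import *
q=get_image('side')
crop(q,240,130,400,270,4,'pics/s8.png')
E
```

```text
t 14.25 pos [ 0.5922 -0.0425  0.2171] F [-0.8  0.2 -1. ] w 0.058 q [-16.  27.  69.   0.  85. -95.]
shift [1.942 0.034 0.021] turn [-0.  0.  0.] | shift if turned first [1.942 0.034 0.021]
```

View pics/s8.png

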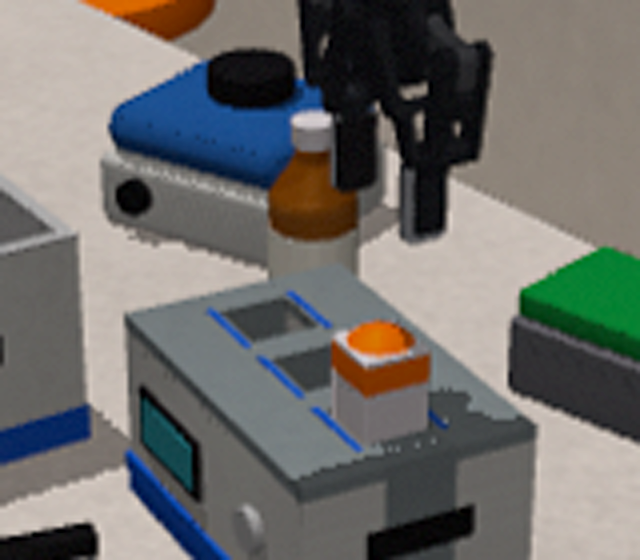

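Emit:
drive_tool([
  [[0.5,0.02,0.02,0,0,0,0.4],[0.5,0,0,0,0,0,0.4],[0.5,0,0,0,0,0,0.4],[0.4,0,0,0,0,0,0.4],[0,0,0,0,0,0,0.4]],
])

```text
time_s: 14.8
position: [0.5895, -0.0409, 0.1181]
tool_rot: [[-0.008, -0.982, 0.188], [0.002, 0.188, 0.982], [-1.0, 0.009, 0.001]]
ft_force: [-0.2, -0.5, 0.1]
grip_width: 0.0601
```

Emit:
drive_tool([
  [[0,0,0,0,0,0,-0.6],[0,0,0,0,0,0,-0.6],[0,0,0,0,0,0,-0.6],[0,0,0,0,0,0,-0.6],[0,0,0,0,0,0,-0.6]],
])

```text
time_s: 15.3
position: [0.5917, -0.0415, 0.1228]
tool_rot: [[0.001, -0.982, 0.188], [-0.0, 0.188, 0.982], [-1.0, -0.001, -0.0]]
ft_force: [-0.5, 0.6, 1.8]
grip_width: 0.0354
```

Emit:
drive_tool([
  [[-0.3,0,0,0,0,0,-0.6],[-0.5,0,0,0,0,0,-0.6],[-0.5,0,0,0,0,0,-0.6],[-0.5,0,0,0,0,0,-0.6],[-0.6,0,0,0,0,0,-0.6]],
])

```text
time_s: 15.8
position: [0.5911, -0.0414, 0.2428]
tool_rot: [[-0.001, -0.982, 0.188], [0.0, 0.188, 0.982], [-1.0, 0.001, 0.0]]
ft_force: [0.1, -0.9, -0.8]
grip_width: 0.0359
```

```bash
python3 d.py .461 .272 .24 83.3
```

```text
t 15.8 pos [ 0.5911 -0.0414  0.2428] F [ 0.1 -0.9 -0.8] w 0.0359 q [-15.  26.  66.  -0.  88. -95.]
shift [0.061 3.732 5.668] turn [-0.072  0.    -0.001] | shift if turned first [0.056 3.316 5.921]
```

Emit:
drive_tool([
  [[0,0,0,-0.07,0,0,-0.6],[0,0.55,0.95,0,0,0,-0.6],[0,0.55,0.95,0,0,0,-0.6],[0,0.55,0.95,0,0,0,-0.6],[0,0.55,0.95,0,0,0,-0.6]],
])

```text
time_s: 16.3
position: [0.5114, 0.1438, 0.2424]
tool_rot: [[0.0, -0.993, 0.119], [0.0, 0.119, 0.993], [-1.0, -0.0, 0.0]]
ft_force: [0.3, -0.1, -0.0]
grip_width: 0.0354
```

Emit:
drive_tool([
  [[0,0.55,0.95,0,0,0,-0.6],[0,0.4,0.9,0,0,0,-0.6],[0,0,0.2,0,0,0,-0.6],[0,0,0,0,0,0,-0.6]],
])

```text
time_s: 16.7
position: [0.4791, 0.2465, 0.2423]
tool_rot: [[0.0, -0.993, 0.116], [-0.0, 0.116, 0.993], [-1.0, -0.0, -0.0]]
ft_force: [-0.6, -0.2, -0.8]
grip_width: 0.0353
```

```bash
python3 d.py .461 .272 .0743 83.3
```

```text
t 16.7 pos [0.4791 0.2465 0.2423] F [-0.6 -0.2 -0.8] w 0.0353 q [ 15.  20.  75.  -0.  85. -69.]
shift [3.359 0.42  0.466] turn [ 0.001 -0.     0.   ] | shift if turned first [3.359 0.419 0.465]
```

Emit:
drive_tool([
  [[0,0.42,0.46,0,0,0,-0.6],[0,0,0,0,0,0,-0.6],[0,0,0,0,0,0,-0.6]],
])

```text
time_s: 17.0
position: [0.4618, 0.2695, 0.2422]
tool_rot: [[0.0, -0.993, 0.119], [-0.001, 0.119, 0.993], [-1.0, -0.0, -0.0]]
ft_force: [0.2, -0.6, -1.5]
grip_width: 0.0351
```

```bash
python3 d.py .461 .272 .0743 83.3
```

```text
t 17.0 pos [0.4618 0.2695 0.2422] F [ 0.2 -0.6 -1.5] w 0.0351 q [ 18.  20.  76.  -0.  85. -66.]
shift [3.358 0.023 0.049] turn [-0.002 -0.     0.   ] | shift if turned first [3.358 0.022 0.048]
```

Emit:
drive_tool([
  [[0.6,0,0,0,0,0,-0.6],[0.6,0,0,0,0,0,-0.6],[0.6,0,0,0,0,0,-0.6],[0.6,0,0,0,0,0,-0.6],[0,0,0,0,0,0,-0.6]],
])

```text
time_s: 17.5
position: [0.4604, 0.2685, 0.119]
tool_rot: [[-0.007, -0.993, 0.12], [-0.003, 0.12, 0.993], [-1.0, 0.006, -0.003]]
ft_force: [-1.0, 0.0, -0.5]
grip_width: 0.0357
```

Emit:
drive_tool([
  [[0.3,0,0,0,0,0,-0.6],[0.3,0,0,0,0,0,-0.6],[0.2,0,0,0,0,0,-0.6],[0,0,0,0,0,0,-0.6]],
])

```text
time_s: 17.9
position: [0.4617, 0.2699, 0.0821]
tool_rot: [[-0.001, -0.993, 0.119], [-0.0, 0.119, 0.993], [-1.0, 0.001, -0.0]]
ft_force: [-0.6, 0.0, 0.2]
grip_width: 0.0355
```

Emit:
drive_tool([
  [[0.1,0,0,0,0,0,-0.6],[0.05,0,0,0,0,0,-0.6],[0,0,0,0,0,0,0.1],[0,0,0,0,0,0,0.1],[0,0,0,0,0,0,0.1]],
])

```text
time_s: 18.4
position: [0.462, 0.2715, 0.0756]
tool_rot: [[0.002, -0.993, 0.118], [0.002, 0.118, 0.993], [-1.0, -0.002, 0.002]]
ft_force: [0.8, 5.5, 2.2]
grip_width: 0.0471
```

Emit:
drive_tool([
  [[-0.3,0,0,0,0,0,0.1],[-0.6,0,0,0,0,0,0.1],[-0.7,0,0,0,0,0,0.1],[-0.8,0,0,0,0,0,0.1],[-0.4,0,0,0,0,0,0.1]],
])

```text
time_s: 18.9
position: [0.4621, 0.2708, 0.2187]
tool_rot: [[0.005, -0.993, 0.118], [0.002, 0.118, 0.993], [-1.0, -0.005, 0.002]]
ft_force: [0.1, 1.0, -0.0]
grip_width: 0.0465
```

```bash
python3 d.py .4278 .0285 .12 72
python3 - <<'E'
from h import *
q=get_image('side')
crop(q,140,110,290,230,5,'pics/s9.png')
q=get_image('top')
crop(q,70,170,350,340,3,'pics/t9.png')
E
```

```text
t 18.9 pos [0.4621 0.2708 0.2187] F [ 0.1  1.  -0. ] w 0.0465 q [ 18.  21.  78.  -0.  81. -66.]
shift [ 1.962  0.117 -4.898] turn [0.196 0.003 0.005] | shift if turned first [ 1.974 -0.846 -4.821]
```

View pics/s9.png

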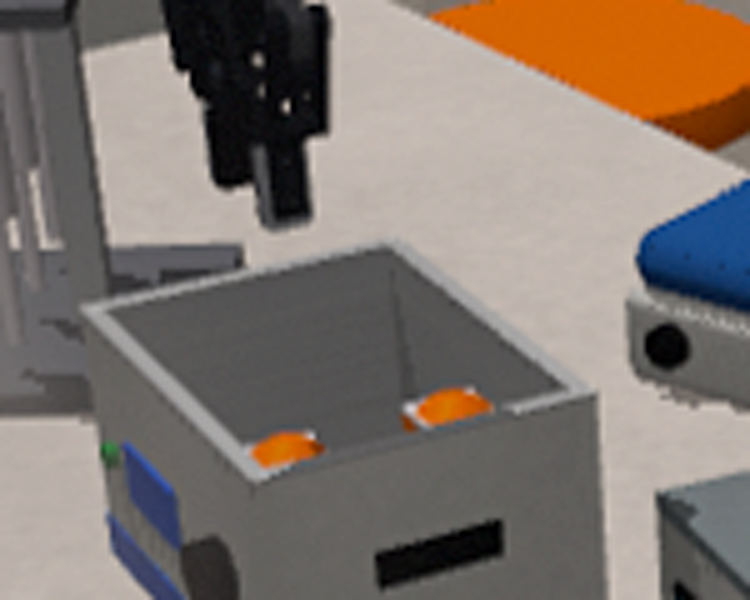

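View pics/t9.png

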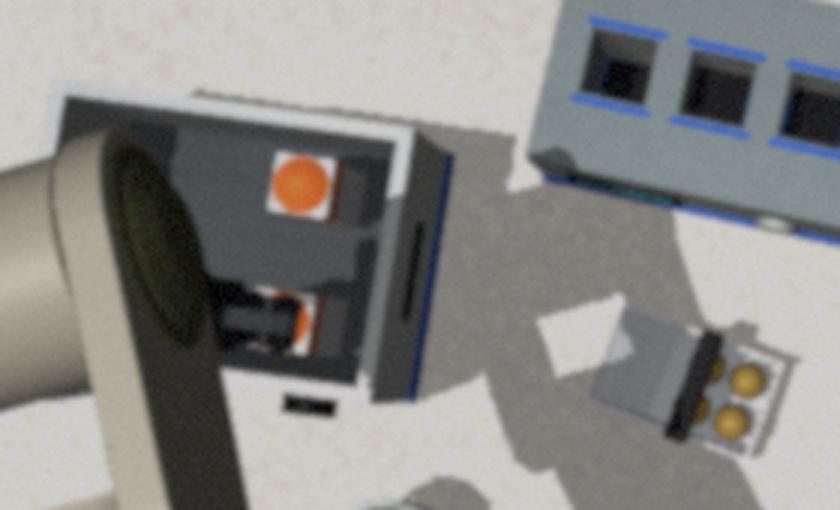

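Emit:
drive_tool([
  [[0,0,0,0.1,0,0,0.1],[0,0,0,0.096,0,0,0.1],[0,-0.17,-0.95,0,0,0,0.1],[0,-0.17,-0.95,0,0,0,0.1],[0,-0.17,-0.95,0,0,0,0.1]],
])

```text
time_s: 19.5
position: [0.4405, 0.1258, 0.2138]
tool_rot: [[-0.001, -0.951, 0.308], [-0.0, 0.308, 0.951], [-1.0, 0.001, -0.001]]
ft_force: [1.0, -0.8, -0.1]
grip_width: 0.0468
```

Emit:
drive_tool([
  [[0.3,-0.17,-0.95,0,0,0,0.1],[0.3,-0.17,-0.95,0,0,0,0.1],[0.3,0,0,0,0,0,0.1],[0,0,0,0,0,0,0.1]],
])

```text
time_s: 19.9
position: [0.4271, 0.0316, 0.1682]
tool_rot: [[-0.004, -0.95, 0.312], [0.001, 0.312, 0.95], [-1.0, 0.004, -0.0]]
ft_force: [-0.3, 0.0, 0.3]
grip_width: 0.0469
```

```bash
python3 d.py .4278 .0285 .0455 72
```

```text
t 19.9 pos [0.4271 0.0316 0.1682] F [-0.3  0.   0.3] w 0.0469 q [-12.  14.  98.   0.  68. -83.]
shift [ 2.454 -0.044 -0.054] turn [-0.004 -0.    -0.004] | shift if turned first [ 2.454 -0.033 -0.055]
```

Emit:
drive_tool([
  [[0.4,-0.04,-0.05,0,0,0,0.1],[0.5,0,0,0,0,0,0.1],[0.5,0,0,0,0,0,0.1],[0.2,0,0,0,0,0,0.1],[0,0,0,0,0,0,0.1]],
])

```text
time_s: 20.4
position: [0.4291, 0.0303, 0.0895]
tool_rot: [[-0.002, -0.951, 0.308], [0.0, 0.308, 0.951], [-1.0, 0.002, -0.0]]
ft_force: [-0.1, 0.2, 0.2]
grip_width: 0.047
```

```bash
python3 d.py .4278 .0285 .0455 72
python3 - <<'E'
from h import *
q=get_image('side')
crop(q,190,220,320,330,5,'pics/s10.png')
q=get_image('top')
crop(q,230,240,360,340,5,'pics/t10.png')
E
```

```text
t 20.4 pos [0.4291 0.0303 0.0895] F [-0.1  0.2  0.2] w 0.047 q [-12.  20. 105.   0.  55. -84.]
shift [ 0.88   0.013 -0.042] turn [ 0.001 -0.    -0.002] | shift if turned first [ 0.879  0.015 -0.042]
```

View pics/s10.png

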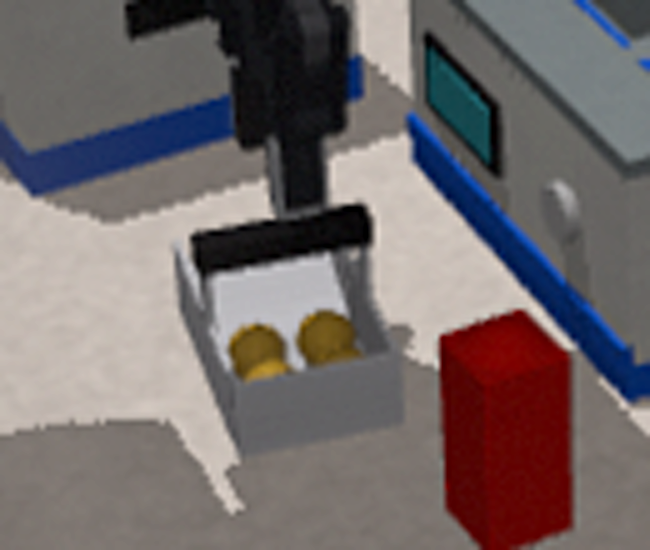

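```bash
python3 - <<'E'
from h import *
q=get_image('side')
o=observe();X=o['position'];T=o['tool_rot']
f=lambda P:((proj(q,P)[0]-[190,220])*5).round(0)
print('tcp',f(X),'near tip',f(X-T[:,2]*.03), f(X-T[:,2]*.03+T[:,1]*.011-T[:,0]*.008),f(X-T[:,2]*.03-T[:,1]*.011-T[:,0]*.008))
B=np.array([.4278,.0285,.064]);a=np.radians(162);d=np.array([np.cos(a),np.sin(a),0])*.035
print('bar',f(B),f(B+d),f(B-d))
print(f(B+d+[0,0,.007]),f(B-d+[0,0,.007]))
E
```

```text
tcp [282. 174.] near tip [303. 213.] [273. 200.] [330. 189.]
bar [283. 237.] [194. 254.] [370. 219.]
[193. 239.] [369. 204.]
```

View pics/t10.png

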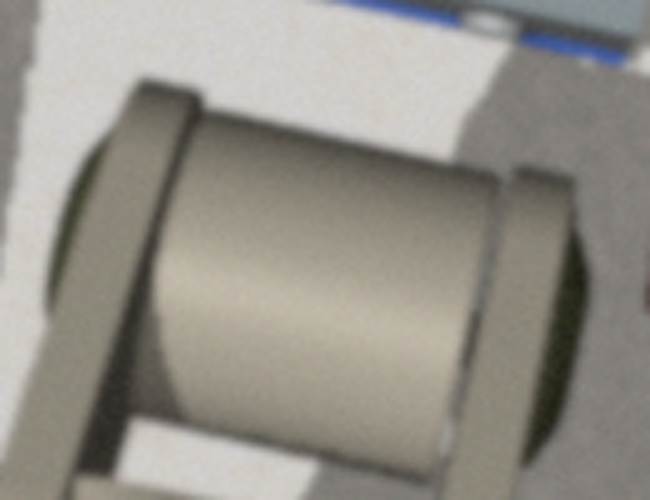

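Emit:
drive_tool([
  [[0.3,0,-0.03,0,0,0,0.1],[0.3,0,0,0,0,0,0.1],[0.2,0,0,0,0,0,0.1],[0.06,0,0,0,0,0,0.1],[0,0,0,0,0,0,0.1]],
])

```text
time_s: 21.05
position: [0.4294, 0.0281, 0.0475]
tool_rot: [[0.001, -0.951, 0.31], [-0.0, 0.31, 0.951], [-1.0, -0.001, 0.0]]
ft_force: [-0.3, 0.5, 0.3]
grip_width: 0.047
```

Emit:
drive_tool([
  [[0,0,0,0,0,0,-1],[0,0,0,0,0,0,-1],[0,0,0,0,0,0,-1],[0,0,0,0,0,0,-1],[0,0,0,0,0,0,-1]],
], force=70)

```text
time_s: 21.55
position: [0.4294, 0.0282, 0.0477]
tool_rot: [[0.001, -0.951, 0.31], [-0.0, 0.31, 0.951], [-1.0, -0.001, 0.0]]
ft_force: [-1.4, 0.2, 5.9]
grip_width: 0.0125
```

Emit:
drive_tool([
  [[-0.1,0,0,0,0,0,-1],[-0.3,0,0,0,0,0,-1],[-0.5,0,0,0,0,0,-1],[-0.5,0,0,0,0,0,-1],[-0.6,0,0,0,0,0,-1]],
])

```text
time_s: 22.05
position: [0.4282, 0.0282, 0.1478]
tool_rot: [[-0.002, -0.951, 0.31], [0.0, 0.31, 0.951], [-1.0, 0.002, -0.0]]
ft_force: [0.0, -0.6, -3.3]
grip_width: 0.0125
```

Emit:
drive_tool([
  [[-0.6,0,0,0,0,0,-1],[-0.6,0,0,0,0,0,-1],[-0.4,0,0,-0.05,0,0,-1],[-0.2,0,0,-0.1,0,0,-1],[0,0,0,-0.05,0,0,-1]],
])

```text
time_s: 22.55
position: [0.429, 0.0281, 0.2385]
tool_rot: [[0.002, -0.994, 0.111], [-0.001, 0.111, 0.994], [-1.0, -0.002, -0.0]]
ft_force: [-0.1, -0.3, -3.7]
grip_width: 0.0125
```

```bash
python3 d.py .4986 .2494 .22 83.3
python3 - <<'E'
from h import *
q=get_image('side')
crop(q,150,110,350,260,4,'pics/s11.png')
E
```

```text
t 22.55 pos [0.429  0.0281 0.2385] F [-0.1 -0.3 -3.7] w 0.0125 q [-12.   9.  91.  -0.  80. -96.]
shift [ 0.371 -0.89   4.553] turn [ 0.006 -0.     0.002] | shift if turned first [ 0.371 -0.865  4.558]
```

View pics/s11.png

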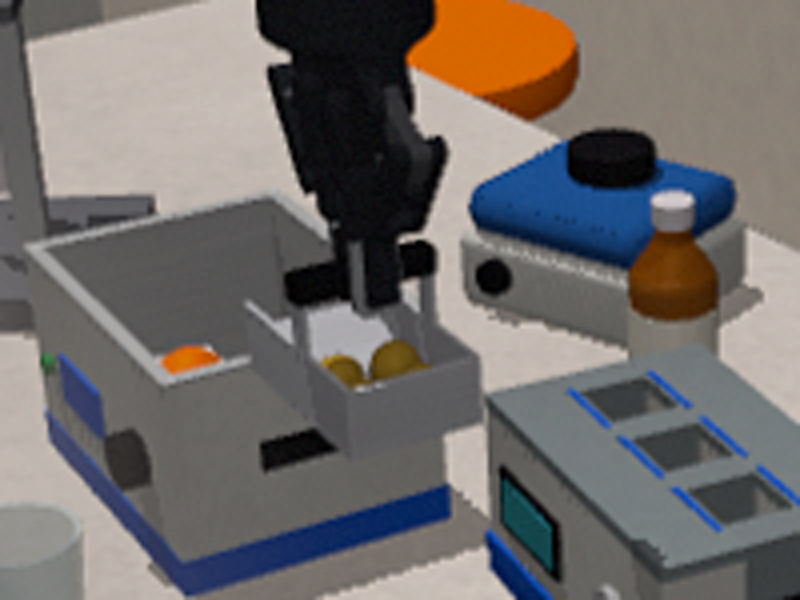

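Emit:
drive_tool([
  [[0,-0.03,0.15,0,0,0,-1],[0,-0.07,0.35,0,0,0,-1],[0,-0.1,0.5,0,0,0,-1],[0,-0.12,0.6,0,0,0,-1],[0,-0.12,0.6,0,0,0,-1]],
])

```text
time_s: 23.1
position: [0.4634, 0.1364, 0.2366]
tool_rot: [[-0.001, -0.993, 0.116], [0.0, 0.116, 0.993], [-1.0, 0.001, -0.0]]
ft_force: [1.0, 0.0, -3.7]
grip_width: 0.0127
```

Emit:
drive_tool([
  [[0,-0.12,0.6,0,0,0,-1],[0,-0.12,0.6,0,0,0,-1],[0,-0.1,0.5,0,0,0,-1],[0,-0.07,0.35,0,0,0,-1],[0,-0.03,0.2,0,0,0,-1]],
])

```text
time_s: 23.6
position: [0.498, 0.2458, 0.2362]
tool_rot: [[-0.002, -0.993, 0.114], [-0.0, 0.114, 0.993], [-1.0, 0.002, -0.0]]
ft_force: [-0.8, -0.1, -3.4]
grip_width: 0.0128
```

Emit:
drive_tool([
  [[0,0,0.05,0,0,0,-1],[0,0,0,0,0,0,-1]],
])

```text
time_s: 23.8
position: [0.4982, 0.2465, 0.2367]
tool_rot: [[-0.001, -0.993, 0.115], [-0.0, 0.115, 0.993], [-1.0, 0.001, -0.0]]
ft_force: [-0.5, 0.2, -3.2]
grip_width: 0.0127
```

```bash
python3 d.py .4986 .2494 .1927 83.3
python3 - <<'E'
from h import *
q=get_image('side')
crop(q,130,90,290,240,4,'pics/s12.png')
q=get_image('top')
crop(q,50,180,250,330,4,'pics/t12.png')
E
```

```text
t 23.8 pos [0.4982 0.2465 0.2367] F [-0.5  0.2 -3.2] w 0.0127 q [ 14.  22.  73.  -0.  85. -69.]
shift [ 0.881 -0.002  0.059] turn [ 0.002 -0.    -0.001] | shift if turned first [ 0.881 -0.001  0.059]
```

View pics/s12.png

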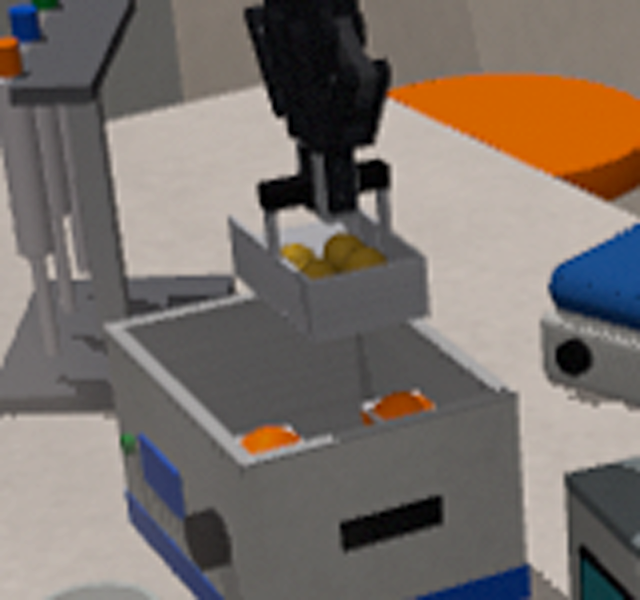

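Emit:
drive_tool([
  [[0.2,0,0.06,0,0,0,-1],[0.3,0,0,0,0,0,-1],[0.25,0,0,0,0,0,-1],[0.1,0,0,0,0,0,-1],[0,0,0,0,0,0,-1]],
])

```text
time_s: 24.4
position: [0.4985, 0.2492, 0.1937]
tool_rot: [[-0.002, -0.993, 0.115], [-0.0, 0.115, 0.993], [-1.0, 0.002, -0.001]]
ft_force: [0.4, -0.6, -4.6]
grip_width: 0.0125
```

Emit:
drive_tool([
  [[-0.14,0,0.075,0,0.12,0,-1],[-0.14,0,0.075,0,0.12,0,-1],[0,0,0,0,0,0,-1]],
])

```text
time_s: 24.7
position: [0.5002, 0.2599, 0.2086]
tool_rot: [[-0.025, -0.994, 0.109], [-0.237, 0.112, 0.965], [-0.971, -0.002, -0.238]]
ft_force: [0.2, 0.2, -3.6]
grip_width: 0.0123
```

```bash
cat > lip.py <<'E'
from h import *
o=observe();X=o['position'];T=o['tool_rot']
L=X+T@np.array([.0277,0,.060])
a=np.radians(-6.7);R=np.array([[np.cos(a),-np.sin(a)],[np.sin(a),np.cos(a)]])
print('lip',L.round(4),'local',(R.T@(L[:2]-[.505,.304])).round(4),'tilt',np.degrees(np.arccos(-T[2,0])).round(1),'q',np.round(o['q'],0),'F',np.round(o['ft_force'],1))
E
python3 lip.py
```

```text
lip [0.506  0.3113 0.1674] local [0.0002 0.0073] tilt 13.8 q [ 21.  28.  69. -12.  89. -62.] F [ 0.2  0.2 -3.6]
```

Works as planned; continue tipping.

Emit:
drive_tool([
  [[-0.14,0,0.075,0,0.12,0,-1],[-0.14,0,0.075,0,0.12,0,-1],[-0.14,0,0.075,0,0.12,0,-1],[0,0,0,0,0,0,-1]],
])

```text
time_s: 25.1
position: [0.5017, 0.2772, 0.2221]
tool_rot: [[-0.065, -0.994, 0.091], [-0.561, 0.112, 0.82], [-0.825, 0.002, -0.565]]
ft_force: [-1.7, -0.8, -5.2]
grip_width: 0.0125
```

```bash
python3 lip.py
python3 - <<'E'
from h import *
q=get_image('side')
crop(q,130,90,290,240,4,'pics/s13.png')
E
```

```text
lip [0.5053 0.3108 0.1653] local [-0.0005  0.0068] tilt 34.4 q [ 29.  36.  58. -28. 105. -57.] F [-1.7 -0.8 -5.2]
```

View pics/s13.png

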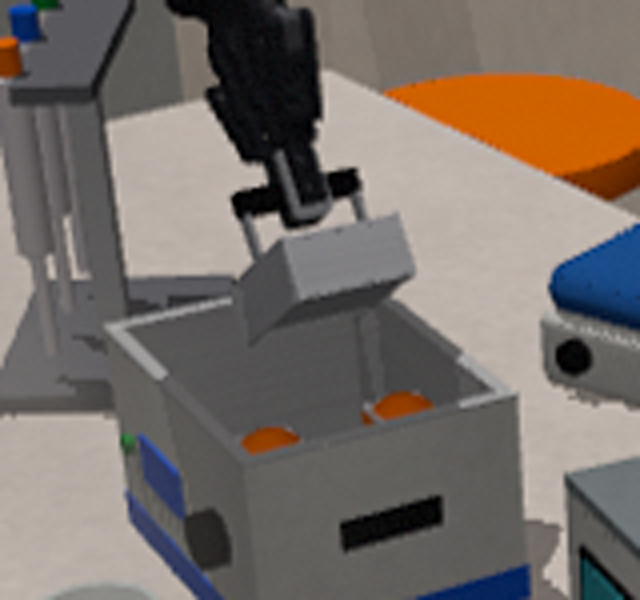

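Emit:
drive_tool([
  [[-0.14,0,0.075,0,0.12,0,-1],[-0.14,0,0.075,0,0.12,0,-1],[0,0,0,0,0,0,-1],[0,0,0,0,0,0,-1]],
])

```text
time_s: 25.55
position: [0.5039, 0.2892, 0.2302]
tool_rot: [[-0.085, -0.993, 0.077], [-0.737, 0.115, 0.666], [-0.671, 0.0, -0.742]]
ft_force: [-0.5, -0.3, -1.7]
grip_width: 0.0125
```

Emit:
drive_tool([
  [[-0.14,0,0.075,0,0.12,0,-1],[0,0,0,0,0,0,-1],[0,0,0,0,0,0,-1],[0,0,0,0,0,0,-1],[0,0,0,0,0,0,-1]],
])

```text
time_s: 26.05
position: [0.5046, 0.2969, 0.2329]
tool_rot: [[-0.094, -0.993, 0.067], [-0.812, 0.115, 0.572], [-0.576, -0.001, -0.818]]
ft_force: [0.2, 0.4, -1.7]
grip_width: 0.013
```

```bash
python3 lip.py
python3 - <<'E'
from h import *
q=get_image('side')
crop(q,130,90,290,240,4,'pics/s14.png')
E
```

```text
lip [0.506  0.3087 0.1679] local [0.0004 0.0048] tilt 54.8 q [ 35.  45.  49. -45. 120. -60.] F [ 0.2  0.4 -1.7]
```

View pics/s14.png

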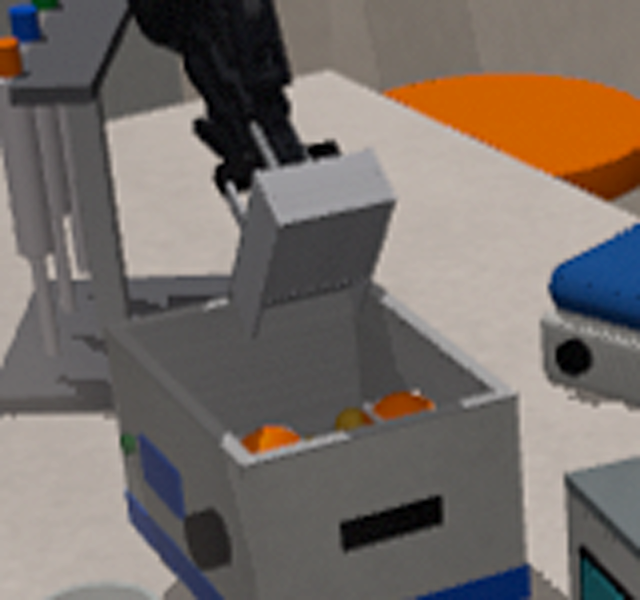

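Emit:
drive_tool([
  [[0.148,0,-0.058,0,-0.12,0,-1],[0.148,0,-0.058,0,-0.12,0,-1],[0.148,0,-0.058,0,-0.12,0,-1],[0.148,0,-0.058,0,-0.12,0,-1],[0.148,0,-0.058,0,-0.12,0,-1]],
])

```text
time_s: 26.6
position: [0.5004, 0.2629, 0.2149]
tool_rot: [[-0.038, -0.993, 0.109], [-0.344, 0.115, 0.932], [-0.938, -0.002, -0.346]]
ft_force: [1.1, -0.6, -2.0]
grip_width: 0.0127
```

Emit:
drive_tool([
  [[0.148,0,-0.058,0,-0.12,0,-1],[0.148,0,-0.058,0,-0.12,0,-1],[0.148,0,-0.058,0,-0.11,0,-1],[0,0,0,0,0,0,-1]],
])

```text
time_s: 27.0
position: [0.4984, 0.2472, 0.1949]
tool_rot: [[-0.001, -0.993, 0.118], [-0.008, 0.118, 0.993], [-1.0, 0.0, -0.008]]
ft_force: [-0.1, -0.1, -2.1]
grip_width: 0.0125
```

```bash
python3 lip.py;python3 d.py .4294 .0282 .24 72
python3 - <<'E'
from h import *
q=get_image('side')
crop(q,130,90,290,240,4,'pics/s15.png')
E
```

```text
lip [0.5055 0.3066 0.1667] local [0.0002 0.0026] tilt 0.5 q [ 14.  24.  77.  -0.  79. -69.] F [-0.1 -0.1 -2.1]
t 27.0 pos [0.4984 0.2472 0.1949] F [-0.1 -0.1 -2.1] w 0.0125 q [ 14.  24.  77.  -0.  79. -69.]
shift [-0.863  0.853 -4.521] turn [ 0.196 -0.008  0.001] | shift if turned first [-0.902 -0.04  -4.593]
```

View pics/s15.png

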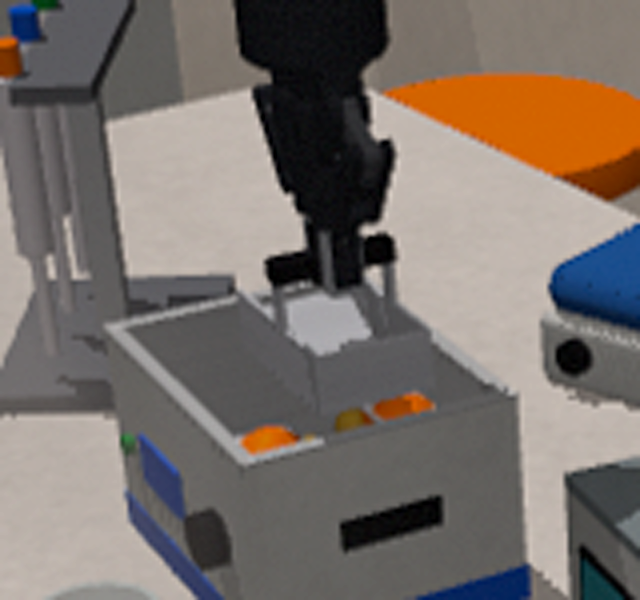

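Emit:
drive_tool([
  [[-0.5,0,0,0,0,0,-1],[-0.4,0,0,0,0,0,-1],[0,0.1,-0.6,0,0,0,-1],[0,0.17,-0.8,0,0,0,-1],[0,0.17,-0.8,0,0,0,-1]],
])

```text
time_s: 27.55
position: [0.464, 0.1428, 0.2411]
tool_rot: [[-0.001, -0.994, 0.112], [-0.012, 0.112, 0.994], [-1.0, -0.0, -0.012]]
ft_force: [-0.3, -0.8, -1.7]
grip_width: 0.0126
```

Emit:
drive_tool([
  [[0,0.17,-0.8,0,0,0,-1],[0,0.17,-0.8,0,0,0,-1],[0,0.1,-0.5,0,0,0,-1],[0,0,0,0.1,0,0,-1],[0,0,0,0.096,0,0,-1]],
])

```text
time_s: 28.05
position: [0.4307, 0.041, 0.2424]
tool_rot: [[-0.001, -0.951, 0.31], [-0.012, 0.31, 0.951], [-1.0, -0.003, -0.012]]
ft_force: [0.6, -0.9, -1.3]
grip_width: 0.0127
```

```bash
python3 d.py .4294 .0282 .05 72
python3 - <<'E'
from h import *
q=get_image('side')
crop(q,130,90,290,240,4,'pics/s16.png')
q=get_image('top')
crop(q,70,180,230,320,5,'pics/t16.png')
E
```

```text
t 28.05 pos [0.4307 0.041  0.2424] F [ 0.6 -0.9 -1.3] w 0.0127 q [-10.   9.  90.  -1.  80. -82.]
shift [ 3.851 -0.044 -0.206] turn [-0.001 -0.012  0.003] | shift if turned first [ 3.848 -0.054 -0.251]
```

View pics/s16.png

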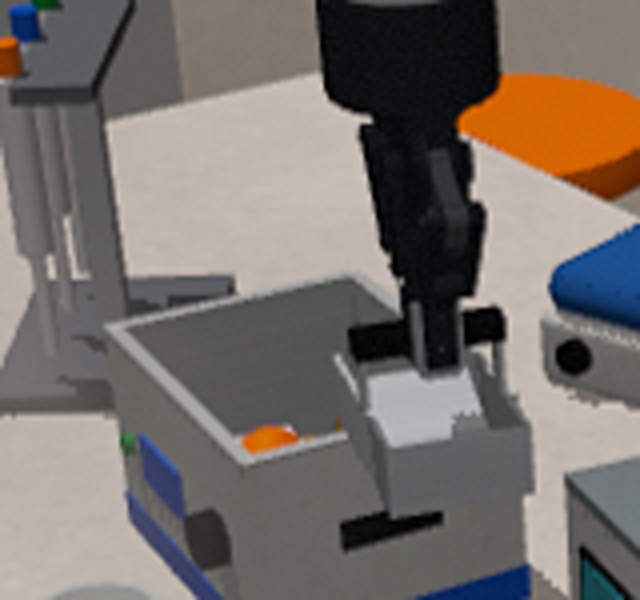

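View pics/t16.png

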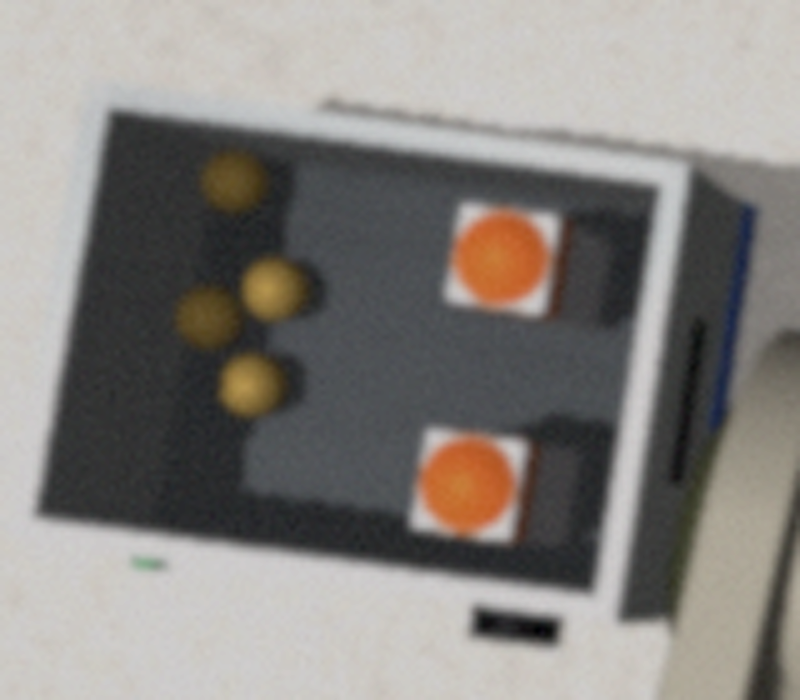

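Emit:
drive_tool([
  [[0.3,-0.05,-0.24,0,-0.012,0,-1],[0.6,0,0,0,0,0,-1],[0.7,0,0,0,0,0,-1],[0.7,0,0,0,0,0,-1],[0.6,0,0,0,0,0,-1]],
])

```text
time_s: 28.65
position: [0.4297, 0.0297, 0.0956]
tool_rot: [[0.002, -0.953, 0.302], [0.001, 0.302, 0.953], [-1.0, -0.002, 0.001]]
ft_force: [0.1, -0.9, -1.7]
grip_width: 0.0127
```

Emit:
drive_tool([
  [[0.4,0,0,0,0,0,-1],[0.3,0,0,0,0,0,-1],[0.1,0,0,0,0,0,-1],[0,0,0,0,0,0,-1]],
])

```text
time_s: 29.05
position: [0.4299, 0.0296, 0.0567]
tool_rot: [[0.002, -0.953, 0.303], [0.001, 0.303, 0.953], [-1.0, -0.001, 0.002]]
ft_force: [0.6, 0.4, -2.2]
grip_width: 0.0126
```

```bash
python3 d.py .4294 .0282 .0478 72
```

```text
t 29.05 pos [0.4299 0.0296 0.0567] F [ 0.6  0.4 -2.2] w 0.0126 q [-12.  24. 107.   0.  49. -84.]
shift [ 0.178  0.001 -0.03 ] turn [0.006 0.002 0.001] | shift if turned first [ 0.178  0.001 -0.03 ]
```

Emit:
drive_tool([
  [[0.1,0,0,0,0,0,-1],[0.08,0,0,0,0,0,-1],[0,0,0,0,0,0,-1]],
])

```text
time_s: 29.35
position: [0.4299, 0.0293, 0.048]
tool_rot: [[0.003, -0.952, 0.305], [0.001, 0.305, 0.952], [-1.0, -0.003, 0.002]]
ft_force: [-0.1, 0.8, -1.2]
grip_width: 0.0129
```

Emit:
drive_tool([
  [[0,0,0,0,0,0,0.1],[0,0,0,0,0,0,0.1],[0,0,0,0,0,0,0.1],[-0.2,0,0,0,0,0,0.1],[-0.5,0,0,0,0,0,0.1]],
])

```text
time_s: 29.85
position: [0.4287, 0.0294, 0.0822]
tool_rot: [[-0.001, -0.952, 0.306], [0.002, 0.306, 0.952], [-1.0, 0.002, 0.002]]
ft_force: [-1.4, -0.4, 0.2]
grip_width: 0.0473
```

Emit:
drive_tool([
  [[-0.8,0,0,0,0,0,0.1],[-0.8,0,0,0,0,0,0.1],[-0.8,0,0,0,0,0,0.1],[-0.5,0,0,0,0,0,0.1],[0,0,0,0,0,0,0.1]],
])

```text
time_s: 30.35
position: [0.4304, 0.0288, 0.231]
tool_rot: [[0.009, -0.952, 0.306], [-0.0, 0.306, 0.952], [-1.0, -0.009, 0.003]]
ft_force: [-0.4, -0.3, -0.4]
grip_width: 0.0471
```

```bash
python3 - <<'E'
from h import *
q=get_image('side')
cv2.imwrite('pics/s17.png',q['image'][:,:,::-1])
q=get_image('top')
crop(q,420,170,580,310,5,'pics/t17.png')
for l in('cover_grip','cover'): print([(round(d['p'],2),round(d['at'][0]*640,1),round(d['at'][1]*480,1)) for d in recognise(l,q)])
print(observe()['position'],observe()['q'])
E
```

```text
[(0.74, 459.8, 245.7), (0.65, 311.1, 204.6), (0.3, 117.8, 256.3)]
[(0.81, 456.2, 246.3)]
[0.42868277 0.02911557 0.2267571 ] [-12.05479728   9.88025601  92.35022802   0.11444336  77.77619026
 -84.26914826]
```

View pics/s17.png

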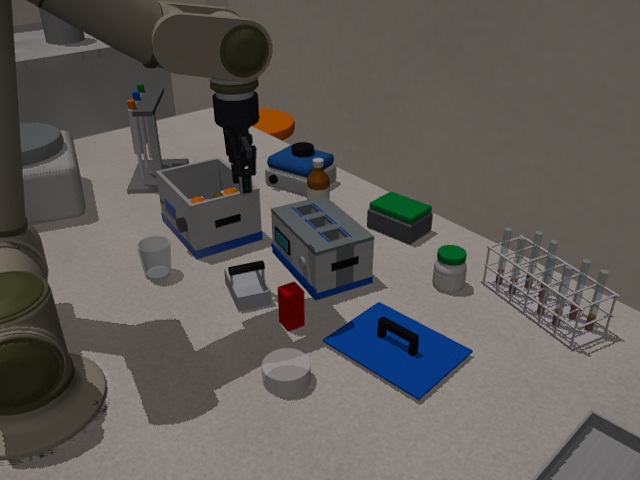

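View pics/t17.png

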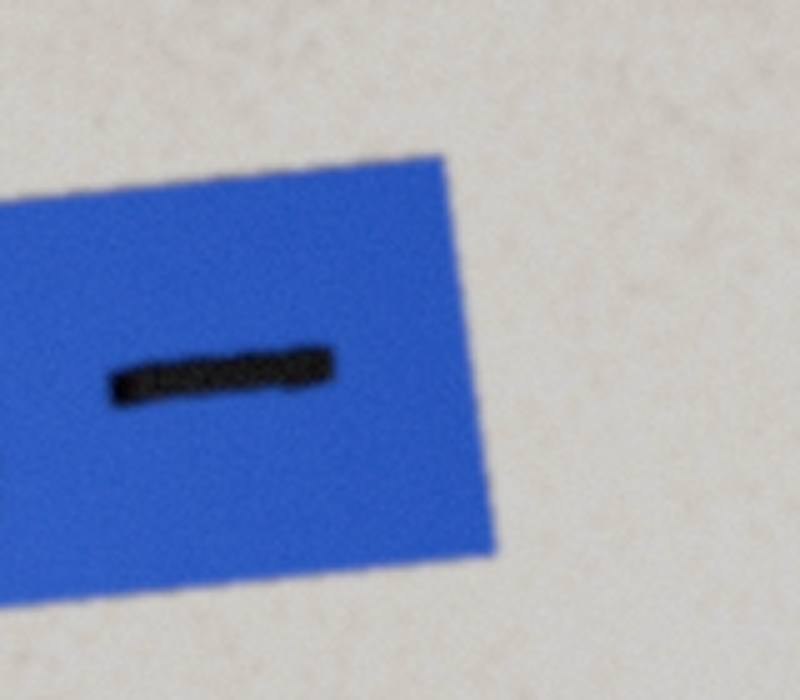

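```bash
cat > cov.py <<'E'
from h import *
for n,roi in(('top',(370,180,600,330)),('side',(300,280,520,430))):
    p=get_image(n);im=p['image'].astype(int);r,g,b=im[...,0],im[...,1],im[...,2]
    m=((b>80)&(b>2*r)&(b>g+40)).astype(np.uint8);mm=np.zeros_like(m);u0,v0,u1,v1=roi;mm[v0:v1,u0:u1]=m[v0:v1,u0:u1]
    cs,_=cv2.findContours(mm,cv2.RETR_EXTERNAL,cv2.CHAIN_APPROX_NONE);c=max(cs,key=cv2.contourArea)[:,0]
    P=np.array([ray(p,u,v,.014)[:2] for u,v in c],np.float32)
    print(n,cv2.minAreaRect(P*1000))
    # bar
    hull=cv2.convexHull(c);hm=np.zeros_like(m);cv2.fillConvexPoly(hm,hull,1);hm=cv2.erode(hm,np.ones((9,9)))
    bk=((im.sum(2)<70)&(hm>0)).astype(np.uint8)
    cs,_=cv2.findContours(bk,cv2.RETR_EXTERNAL,cv2.CHAIN_APPROX_NONE)
    if cs:
        c=max(cs,key=cv2.contourArea)[:,0];P=np.array([ray(p,u,v,.053)[:2] for u,v in c],np.float32);print(' bar',cv2.minAreaRect(P*1000),c.mean(0))
E
python3 cov.py
```

```text
top ((535.4490356445312, -274.79571533203125), (154.21286010742188, 204.26876831054688), 7.336905479431152)
 bar ((534.54541015625, -271.145751953125), (11.177818298339844, 80.18888092041016), 7.037761211395264) [463.75824176 244.40659341]
side ((532.0211791992188, -277.4218444824219), (157.95193481445312, 207.30178833007812), 7.261228084564209)
 bar ((516.1627807617188, -292.1619567871094), (47.87029266357422, 99.95633697509766), 7.016592502593994) [398.27131783 334.52713178]
```

Emit:
drive_tool([
  [[0,0,0,0.14,0,0,0.1],[0,0,0,0.14,0,0,0.1],[0,0,0,0.14,0,0,0.1],[0,0,0,0.14,0,0,0.1],[0,0,0,0.14,0,0,0.1]],
])

```text
time_s: 31.15
position: [0.429, 0.0291, 0.2271]
tool_rot: [[0.001, -0.526, 0.85], [0.002, 0.85, 0.526], [-1.0, 0.001, 0.002]]
ft_force: [0.2, -0.1, -0.1]
grip_width: 0.0473
```

Emit:
drive_tool([
  [[0,0,0,0.14,0,0,0.1],[0,0,0,0.14,0,0,0.1],[0,0,0,0.14,0,0,0.1],[0,0,0,0.01,0,0,0.1]],
])

```text
time_s: 31.55
position: [0.429, 0.0291, 0.2272]
tool_rot: [[0.001, -0.128, 0.992], [0.002, 0.992, 0.128], [-1.0, 0.002, 0.001]]
ft_force: [-1.0, -0.0, -0.8]
grip_width: 0.0469
```

```bash
python3 d.py .5342 -.2755 .12 7.3
```

```text
t 31.55 pos [0.429  0.0291 0.2272] F [-1.  -0.  -0.8] w 0.0469 q [-12.  10.  92.   0.  78. -19.]
shift [ 2.134 -6.314  1.303] turn [ 0.001  0.001 -0.002] | shift if turned first [ 2.143 -6.309  1.312]
```

Emit:
drive_tool([
  [[0,-0.9,0.19,0,0,0,0.1],[0,-0.9,0.19,0,0,0,0.1],[0,-0.9,0.19,0,0,0,0.1],[0,-0.9,0.19,0,0,0,0.1],[0,-0.9,0.19,0,0,0,0.1]],
])

```text
time_s: 32.05
position: [0.5057, -0.1898, 0.2271]
tool_rot: [[0.002, -0.133, 0.991], [0.002, 0.991, 0.133], [-1.0, 0.002, 0.002]]
ft_force: [0.6, 0.2, 0.8]
grip_width: 0.047
```

Emit:
drive_tool([
  [[0,-0.9,0.19,0,0,0,0.1],[0.3,-0.8,0.17,0,0,0,0.1],[0.5,0,0,0,0,0,0.1],[0.5,0,0,0,0,0,0.1],[0,0,0,0,0,0,0.1]],
])

```text
time_s: 32.55
position: [0.5332, -0.269, 0.1588]
tool_rot: [[-0.004, -0.132, 0.991], [0.006, 0.991, 0.132], [-1.0, 0.007, -0.003]]
ft_force: [-0.5, -0.0, -0.2]
grip_width: 0.0473
```

```bash
python3 d.py .5342 -.2755 .08 7.3
```

```text
t 32.55 pos [ 0.5332 -0.269   0.1588] F [-0.5 -0.  -0.2] w 0.0473 q [-38.  30.  73.   0.  77. -46.]
shift [ 1.575 -0.141  0.008] turn [ 0.005 -0.003 -0.007] | shift if turned first [ 1.576 -0.131  0.004]
```

Emit:
drive_tool([
  [[0.4,-0.13,0,0,0,-0.006,0.1],[0.6,0,0,0,0,0,0.1],[0.5,0,0,0,0,0,0.1],[0,0,0,0,0,0,0.1]],
])

```text
time_s: 32.95
position: [0.5347, -0.2756, 0.0857]
tool_rot: [[-0.001, -0.132, 0.991], [-0.001, 0.991, 0.132], [-1.0, -0.001, -0.001]]
ft_force: [-0.0, 0.7, 0.4]
grip_width: 0.0471
```

```bash
python3 d.py .5342 -.2755 .03 7.3
python3 - <<'E'
from h import *
q=get_image('side')
crop(q,310,260,490,400,4,'pics/s18.png')
q2=get_image('top')
crop(q2,390,180,550,310,5,'pics/t18.png')
f=lambda P:((proj(q,P)[0]-[310,260])*4).round(0)
o=observe();X=o['position'];T=o['tool_rot']
print(f(X),f(X-T[:,2]*.03),f(X+T[:,2]*.03))
for y in(-.039,.039):
    a=np.radians(97.3);print('bar',f(np.array([.5342,-.2755,.053])+np.array([np.cos(a),np.sin(a),0])*y))
E
```

```text
t 32.95 pos [ 0.5347 -0.2756  0.0857] F [-0.   0.7  0.4] w 0.0471 q [-38.  35.  78.  -0.  68. -46.]
shift [ 1.114  0.004 -0.009] turn [ 0.005 -0.001  0.001] | shift if turned first [ 1.114  0.002 -0.01 ]
[362. 196.] [318. 228.] [404. 165.]
bar [426. 305.]
bar [279. 226.]
```

View pics/s18.png

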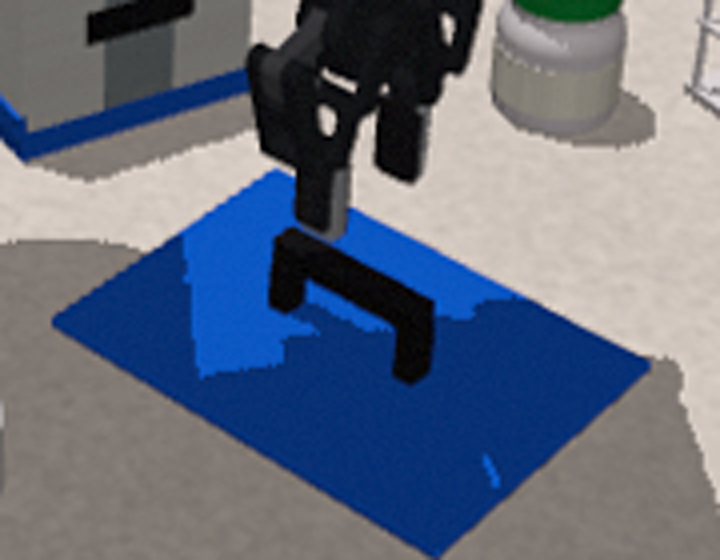

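Emit:
drive_tool([
  [[0.4,0,0,0,0,0,0.1],[0.4,0,0,0,0,0,0.1],[0.2,0,0,0,0,0,0.1],[0.1,0,0,0,0,0,0.1],[0,0,0,0,0,0,0.1]],
])

```text
time_s: 33.55
position: [0.5361, -0.2769, 0.0333]
tool_rot: [[0.004, -0.13, 0.992], [-0.005, 0.992, 0.13], [-1.0, -0.006, 0.003]]
ft_force: [-0.7, -0.1, 0.5]
grip_width: 0.0472
```

Emit:
drive_tool([
  [[0,0,0,0,0,0,-1],[0,0,0,0,0,0,-1],[0,0,0,0,0,0,-1],[0,0,0,0,0,0,-1],[0,0,0,0,0,0,-1]],
], force=90)

```text
time_s: 34.05
position: [0.5361, -0.2769, 0.0338]
tool_rot: [[0.005, -0.13, 0.992], [-0.005, 0.992, 0.13], [-1.0, -0.006, 0.004]]
ft_force: [-0.7, 1.3, 6.7]
grip_width: 0.0122
```

```bash
python3 d.py .5342 -.2755 .03 7.3;python3 cov.py
```

```text
t 34.05 pos [ 0.5361 -0.2769  0.0338] F [-0.7  1.3  6.7] w 0.0122 q [-39.  38.  81.  -0.  61. -46.]
shift [ 0.075  0.033 -0.035] turn [0.003 0.004 0.006] | shift if turned first [ 0.075  0.032 -0.035]
top ((530.7777099609375, -231.06069946289062), (152.9613800048828, 116.37397003173828), 7.423644065856934)
side ((532.497314453125, -277.453369140625), (157.79812622070312, 207.5895233154297), 7.032308578491211)
 bar ((522.7345581054688, -285.4493408203125), (62.97231674194336, 111.7583236694336), 6.2630720138549805) [397.86857143 332.03428571]
```

Emit:
drive_tool([
  [[-0.1,0,0,0,0,0,-1],[-0.3,0,0,0,0,0,-1],[-0.5,0,0,0,0,0,-1],[-0.6,0,0,0,0,0,-1],[-0.6,0,0,0,0,0,-1]],
])

```text
time_s: 34.65
position: [0.5351, -0.2759, 0.1386]
tool_rot: [[0.002, -0.13, 0.992], [-0.004, 0.992, 0.13], [-1.0, -0.004, 0.002]]
ft_force: [0.5, -0.5, -2.5]
grip_width: 0.012
```

Emit:
drive_tool([
  [[-0.6,0,0,0,0,0,-1],[-0.6,0,0,0,0,0,-1],[-0.6,0,0,0,0,0,-1],[-0.4,0,0,0,0,0,-1],[-0.1,0,0,0,0,0,-1]],
])

```text
time_s: 35.15
position: [0.5354, -0.2759, 0.255]
tool_rot: [[0.006, -0.13, 0.992], [-0.007, 0.992, 0.13], [-1.0, -0.008, 0.005]]
ft_force: [-0.2, 1.0, -3.0]
grip_width: 0.012
```

```bash
python3 d.py .505 .3045 .245 -6.7;python3 - <<'E'
from h import *
q=get_image('side')
crop(q,260,170,500,350,3,'pics/s19.png')
p=get_image('top')
crop(p,70,180,230,320,5,'pics/t19.png')
crop(p,370,150,600,330,3,'pics/t19b.png')
for c in((500,258),(465,484)):print(ray(p,70+c[0]/5,180+c[1]/5,.110))
print(observe()['position'])
E
```

```text
t 35.15 pos [ 0.5354 -0.2759  0.255 ] F [-0.2  1.  -3. ] w 0.012 q [-38.  26.  63.  -0.  90. -46.]
shift [ 0.117 11.59   0.902] turn [0.247 0.006 0.007] | shift if turned first [ 0.201 11.458 -1.958]
[0.5399398  0.26138935 0.11      ]
[0.46041303 0.26972887 0.11      ]
[ 0.53494707 -0.27558225  0.25254759]
```

View pics/s19.png

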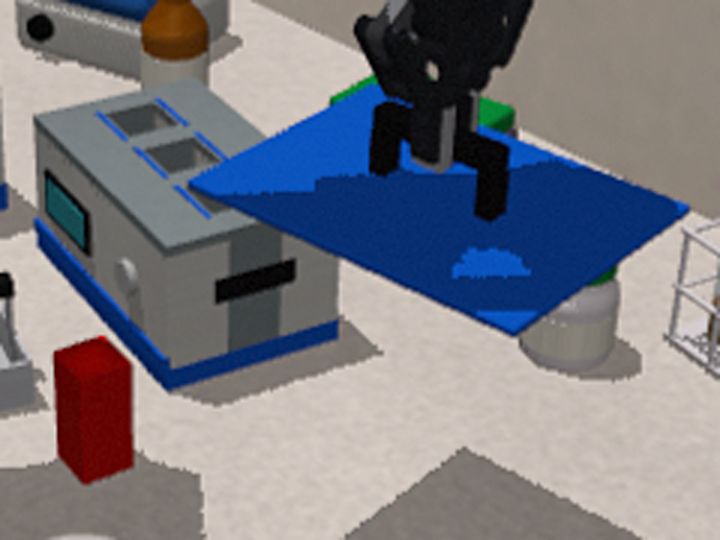

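View pics/t19.png

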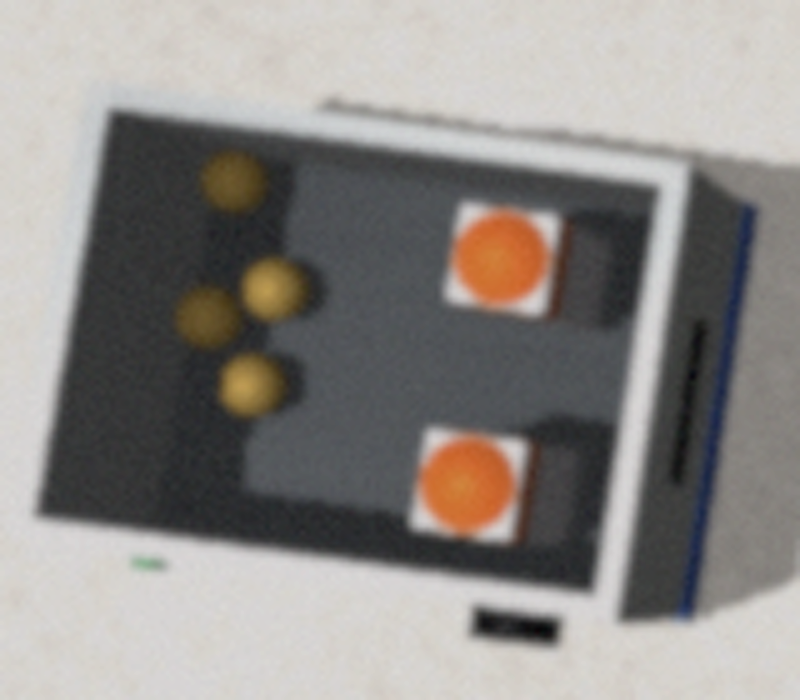

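View pics/t19b.png

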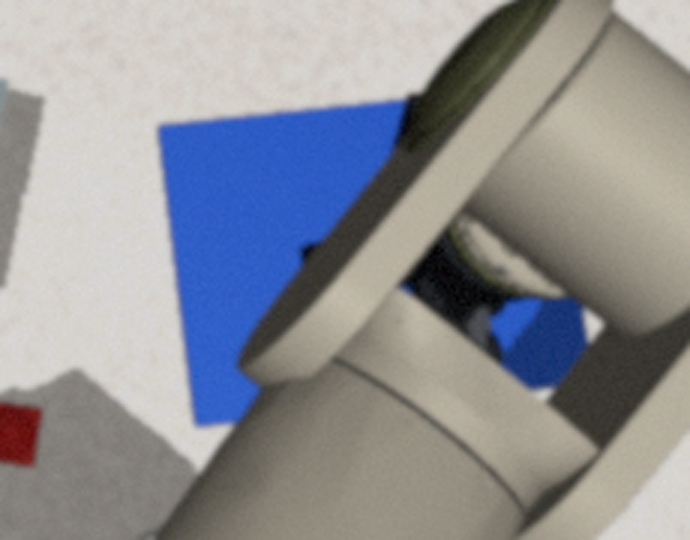

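```bash
python3 - <<'E'
from h import *
p=get_image('top')
P=np.array([ray(p,70+x/5,180+y/5,.13)[:2] for x,y in((110,112),(657,187),(592,590),(40,515))])
print('bath',P.mean(0),[np.degrees(np.arctan2(*(P[i]-P[j])[::-1])).round(2) for i,j in((0,1),(3,2),(0,3),(1,2))])
o=observe();X=o['position'];T=o['tool_rot'];print(X)
z=X[2]+.0122-.032
e=np.array([ray(p,370+x/3,150+y/3,z)[:2] for x,y in((160,127),(195,427))])
v=e[0]-e[1];print('edge len',np.hypot(*v),'ang',np.degrees(np.arctan2(v[1],v[0])))
n=np.array([v[1],-v[0]])/np.hypot(*v);c=e.mean(0)+n*.104;print('center a',c)
print('tool rel',T.T@np.r_[c-X[:2],0])
E
```

```text
bath [0.50503959 0.30568326] [np.float64(83.5), np.float64(83.55), np.float64(-6.26), np.float64(-6.62)]
[ 0.53474229 -0.27543973  0.25156267]
edge len 0.15647144752135098 ang 6.989274656190364
center a [ 0.53324593 -0.27566903]
tool rel [-2.10506975e-06 -3.33879104e-05 -1.51346221e-03]
```

Emit:
drive_tool([
  [[0,0,0,0.1,0,0,-1],[0,0,0,0.1,0,0,-1],[0,0.2,-0.03,0.045,0,0,-1],[0,0.4,-0.07,0,0,0,-1],[0,0.6,-0.1,0,0,0,-1]],
])

```text
time_s: 35.8
position: [0.531, -0.2142, 0.2508]
tool_rot: [[0.001, 0.115, 0.993], [-0.003, 0.993, -0.115], [-1.0, -0.003, 0.002]]
ft_force: [1.0, 0.0, -2.2]
grip_width: 0.012
```

Emit:
drive_tool([
  [[0,0.8,-0.14,0,0,0,-1],[0,0.8,-0.14,0,0,0,-1],[0,0.8,-0.14,0,0,0,-1],[0,0.8,-0.14,0,0,0,-1],[0,0.8,-0.14,0,0,0,-1]],
])

```text
time_s: 36.3
position: [0.5185, -0.0096, 0.2506]
tool_rot: [[0.002, 0.113, 0.994], [-0.004, 0.994, -0.113], [-1.0, -0.004, 0.002]]
ft_force: [1.8, -0.5, -2.5]
grip_width: 0.0118
```

Emit:
drive_tool([
  [[0,0.8,-0.14,0,0,0,-1],[0,0.8,-0.14,0,0,0,-1],[0,0.8,-0.14,0,0,0,-1],[0,0.8,-0.14,0,0,0,-1],[0,0.8,-0.14,0,0,0,-1]],
])

```text
time_s: 36.8
position: [0.5064, 0.1928, 0.2497]
tool_rot: [[0.002, 0.113, 0.994], [-0.005, 0.994, -0.113], [-1.0, -0.004, 0.002]]
ft_force: [1.2, -0.1, -2.8]
grip_width: 0.0118
```

```bash
python3 d.py .506 .306 .245 -6.5
```

```text
t 36.8 pos [0.5064 0.1928 0.2497] F [ 1.2 -0.1 -2.8] w 0.0118 q [ 8. 20. 74. -0. 86. 15.]
shift [ 0.083  2.249 -0.262] turn [0.001 0.002 0.004] | shift if turned first [ 0.093  2.249 -0.264]
```

Emit:
drive_tool([
  [[0,0.7,-0.08,0,0.002,0.004,-1],[0,0.6,-0.08,0,0,0,-1],[0,0.5,-0.06,0,0,0,-1],[0,0.3,-0.04,0,0,0,-1],[0,0.1,0,0,0,0,-1]],
])

```text
time_s: 37.3
position: [0.5066, 0.3026, 0.2495]
tool_rot: [[0.0, 0.112, 0.994], [-0.001, 0.994, -0.112], [-1.0, -0.001, 0.0]]
ft_force: [0.2, -1.1, -2.6]
grip_width: 0.0121
```

Emit:
drive_tool([
  [[0,0,0,0,0,0,-1],[0,0,0,0,0,0,-1]],
])

```text
time_s: 37.5
position: [0.5077, 0.3003, 0.2502]
tool_rot: [[0.001, 0.115, 0.993], [-0.001, 0.993, -0.115], [-1.0, -0.001, 0.002]]
ft_force: [1.0, -0.0, -2.6]
grip_width: 0.0117
```

```bash
python3 d.py .506 .306 .18 -6.5
```

```text
t 37.5 pos [0.5077 0.3003 0.2502] F [ 1.  -0.  -2.6] w 0.0117 q [19. 25. 66. -0. 89. 26.]
shift [ 1.403  0.11  -0.048] turn [-0.002  0.002  0.001] | shift if turned first [ 1.404  0.109 -0.046]
```

Emit:
drive_tool([
  [[0.2,0.11,-0.045,0,0,0,-1],[0.5,0,0,0,0,0,-1],[0.4,0,0,0,0,0,-1],[0.2,0,0,0,0,0,-1],[0,0,0,0,0,0,-1]],
])

```text
time_s: 38.0
position: [0.5057, 0.3064, 0.1838]
tool_rot: [[-0.001, 0.115, 0.993], [-0.001, 0.993, -0.115], [-1.0, -0.001, -0.001]]
ft_force: [-0.2, -0.3, -1.9]
grip_width: 0.0118
```

```bash
python3 d.py .506 .306 .156 -6.5
python3 - <<'E'
from h import *
q=get_image('side')
crop(q,130,90,290,240,5,'pics/s20.png')
p=get_image('top')
crop(p,60,170,260,330,4,'pics/t20.png')
E
```

```text
t 38.0 pos [0.5057 0.3064 0.1838] F [-0.2 -0.3 -1.9] w 0.0118 q [20. 28. 72. -0. 80. 26.]
shift [ 0.557 -0.007  0.008] turn [-0.002 -0.001  0.001] | shift if turned first [ 0.557 -0.008  0.007]
```

View pics/s20.png

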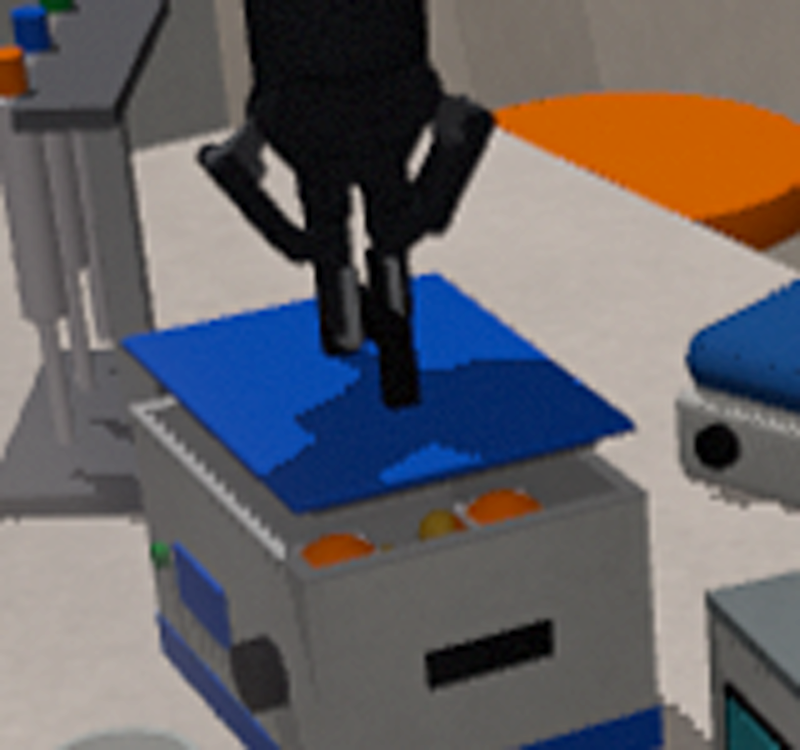

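View pics/t20.png

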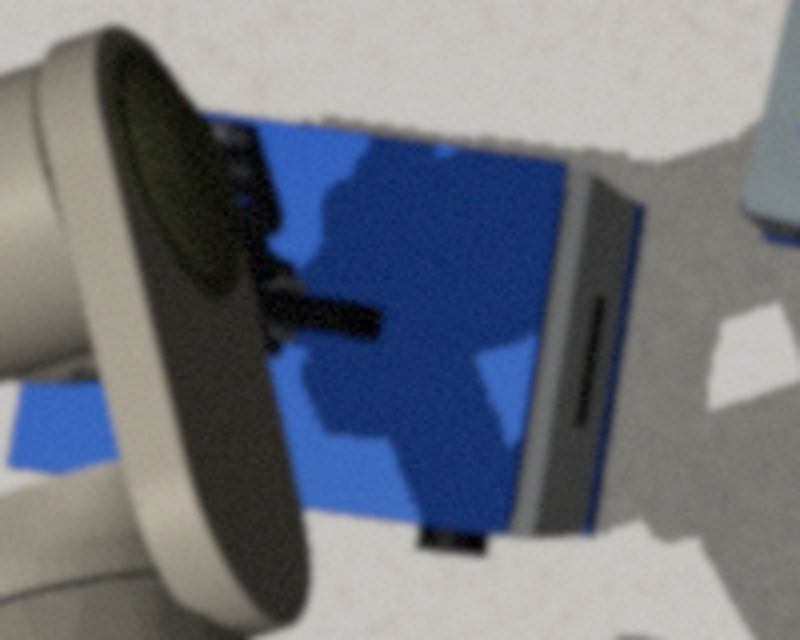

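```bash
python3 - <<'E'
from h import *
p=get_image('top');q=get_image('side')
a=np.radians(-6.5);R=np.array([[np.cos(a),-np.sin(a)],[np.sin(a),np.cos(a)]])
g=lambda c,u,v,z:(R.T@(ray(c,u,v,z)[:2]-[.506,.306])).round(4)
print('cover -y edge corners',g(p,60+565/4,170+162/4,.164),g(p,60+510/4,170+530/4,.164))
print('bath -y outer',g(p,60+590/4,170+178/4,.13),g(p,60+537/4,170+535/4,.13))
print('side cover',[g(q,130+x/5,90+y/5,.164) for x,y in((122,342),(437,275),(635,428),(300,512))])
print('side bath',[g(q,130+x/5,90+y/5,.13) for x,y in((132,405),(648,490),(298,578))])
E
```

```text
cover -y edge corners [ 0.0769 -0.1014] [-0.077  -0.1029]
bath -y outer [ 0.0755 -0.1053] [-0.0791 -0.1067]
side cover [array([-0.0804,  0.0963]), array([0.0746, 0.0939]), array([ 0.0717, -0.1143]), array([-0.0809, -0.1137])]
side bath [array([-0.0781,  0.1026]), array([ 0.0797, -0.1076]), array([-0.0816, -0.1039])]
```

```bash
python3 - <<'E'
from h import *
p=get_image('top');q=get_image('side')
X=observe()['position'];print(X)
a=np.radians(-6.5);R=np.array([[np.cos(a),-np.sin(a)],[np.sin(a),np.cos(a)]])
crop(q,130,130,290,230,5,'pics/s21.png')
g=lambda c,u,v,z:(R.T@(ray(c,u,v,z)[:2]-[.506,.306])).round(4)
for z in(.152,.158,.164):
  print(z,'top -y edge',g(p,60+565/4,170+162/4,z),g(p,60+510/4,170+530/4,z), 'side ctr',np.mean([g(q,130+x/5,90+y/5,z) for x,y in((122,342),(437,275),(635,428),(300,512))],0))
# predicted outline for side
def outl(z,cx,cy,hx,hy):
    return [(proj(q,np.r_[np.array([.506,.306])+R@[cx+sx*hx,cy+sy*hy],z])[0]-[130,130])*5 for sx,sy in((-1,1),(1,1),(1,-1),(-1,-1))]
im=cv2.imread('pics/s21.png')
cv2.polylines(im,[np.int32(outl(X[2]-.0198,0,0,.079,.104))],True,(0,255,255),1)
cv2.polylines(im,[np.int32(outl(.13,0,0,.08,.105))],True,(0,255,0),1)
cv2.imwrite('pics/s21.png',im)
E
```

```text
[0.50645044 0.30699093 0.18616629]
0.152 top -y edge [ 0.0783 -0.0986] [-0.0776 -0.1001] side ctr [0.0065   0.016825]
0.158 top -y edge [ 0.0776 -0.1   ] [-0.0773 -0.1015] side ctr [0.001375 0.003675]
0.164 top -y edge [ 0.0769 -0.1014] [-0.077  -0.1029] side ctr [-0.00375 -0.00945]
```

View pics/s21.png

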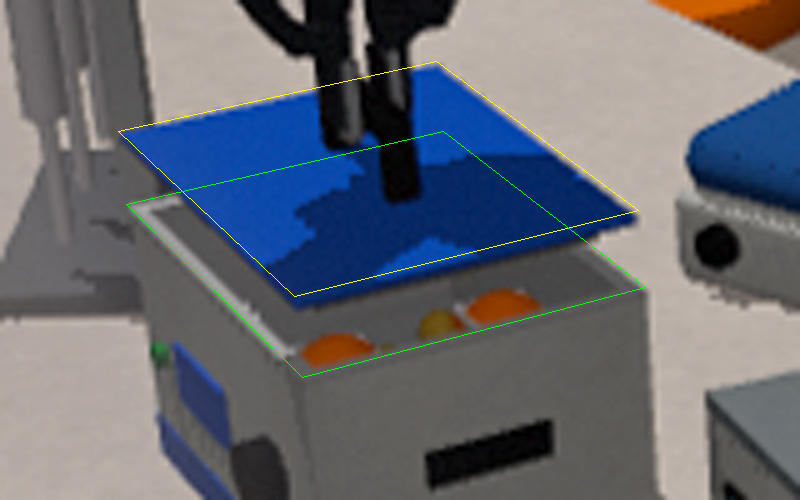

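Emit:
drive_tool([
  [[0,-0.04,0,0,0,0,-1],[0.15,0,0,0,0,0,-1],[0.15,0,0,0,0,0,-1],[0.1,0,0,0,0,0,-1],[0,0,0,0,0,0,-1]],
])

```text
time_s: 38.8
position: [0.5055, 0.3048, 0.1641]
tool_rot: [[-0.0, 0.115, 0.993], [-0.001, 0.993, -0.115], [-1.0, -0.001, -0.0]]
ft_force: [-0.7, 0.4, -3.2]
grip_width: 0.0119
```

```bash
python3 d.py .506 .3048 .156 -6.5
```

```text
t 38.8 pos [0.5055 0.3048 0.1641] F [-0.7  0.4 -3.2] w 0.0119 q [20. 29. 74. -0. 77. 26.]
shift [0.162 0.002 0.009] turn [-0.002 -0.     0.001] | shift if turned first [0.162 0.002 0.009]
```

Emit:
drive_tool([
  [[0.06,0,0,0,0,0,-1],[0.06,0,0,0,0,0,-1],[0,0,0,0,0,0,-1]],
])

```text
time_s: 39.1
position: [0.5058, 0.3049, 0.1589]
tool_rot: [[0.001, 0.115, 0.993], [-0.0, 0.993, -0.115], [-1.0, -0.0, 0.001]]
ft_force: [0.7, 1.1, -2.4]
grip_width: 0.0117
```

Emit:
drive_tool([
  [[0.04,0,0,0,0,0,-1],[0.03,0,0,0,0,0,-1],[0,0,0,0,0,0,-1]],
])

```text
time_s: 39.4
position: [0.506, 0.3049, 0.1559]
tool_rot: [[0.002, 0.115, 0.993], [-0.0, 0.993, -0.115], [-1.0, -0.0, 0.002]]
ft_force: [0.1, -0.8, -0.9]
grip_width: 0.0122
```

Emit:
drive_tool([
  [[0.02,0,0,0,0,0,-1],[0,0,0,0,0,0,-1]],
])

```text
time_s: 39.6
position: [0.5061, 0.3049, 0.1558]
tool_rot: [[0.003, 0.115, 0.993], [0.0, 0.993, -0.115], [-1.0, 0.0, 0.003]]
ft_force: [-2.4, -0.4, 5.1]
grip_width: 0.0118
```

Emit:
drive_tool([
  [[0,0,0,0,0,0,0],[0,0,0,0,0,0,0],[0,0,0,0,0,0,0],[-0.2,0,0,0,0,0,0],[-0.4,0,0,0,0,0,0]],
])

```text
time_s: 40.1
position: [0.5054, 0.3047, 0.1844]
tool_rot: [[-0.001, 0.115, 0.993], [-0.001, 0.993, -0.115], [-1.0, -0.001, -0.001]]
ft_force: [-0.1, -0.1, -0.8]
grip_width: 0.0428
```

Emit:
drive_tool([
  [[-0.8,0,0,0,0,0,0],[-0.8,0,0,0,0,0,0],[-0.8,0,0,0,0,0,0],[-0.6,0,0,0,0,0,0],[0,0,0,0,0,0,0]],
])

```text
time_s: 40.6
position: [0.5063, 0.3053, 0.3402]
tool_rot: [[0.011, 0.115, 0.993], [0.003, 0.993, -0.115], [-1.0, 0.004, 0.01]]
ft_force: [-0.8, 0.1, -1.2]
grip_width: 0.0424
```

Emit:
drive_tool([
  [[0,-0.9,0,0,0,0,0],[0,-0.9,0,0,0,0,0],[0,-0.9,0,0,0,0,0],[0,-0.9,0,0,0,0,0],[0,-0.9,0,0,0,0,0]],
])

```text
time_s: 41.1
position: [0.479, 0.0799, 0.3346]
tool_rot: [[0.001, 0.114, 0.993], [-0.0, 0.993, -0.114], [-1.0, -0.0, 0.001]]
ft_force: [0.2, 0.4, 0.1]
grip_width: 0.0426
```

```bash
python3 - <<'E'
from h import *
p=get_image('top');q=get_image('side')
X=observe();print(X['position'],X['ft_force'],X['time_s'])
crop(q,130,130,290,230,5,'pics/s22.png')
crop(p,60,170,260,330,4,'pics/t22.png')
cv2.imwrite('pics/s22f.png',q['image'][:,:,::-1])
a=np.radians(-6.5);R=np.array([[np.cos(a),-np.sin(a)],[np.sin(a),np.cos(a)]])
im=cv2.imread('pics/s22.png')
o=[(proj(q,np.r_[np.array([.506,.3048])+R@[sx*.079,sy*.104],.136])[0]-[130,130])*5 for sx,sy in((-1,1),(1,1),(1,-1),(-1,-1))]
cv2.polylines(im,[np.int32(o)],True,(0,255,255),1);cv2.imwrite('pics/s22.png',im)
E
```

```text
[0.47928056 0.07747414 0.33471046] [0.03630404 1.02140146 0.785809  ] 41.2
```

View pics/s22.png

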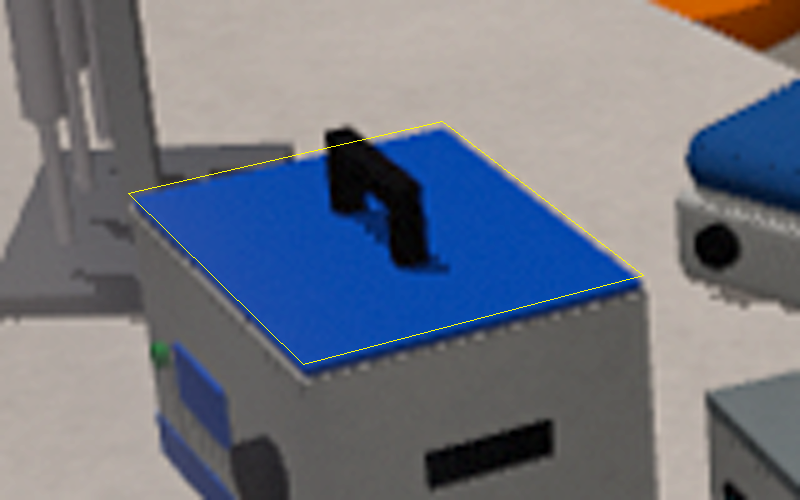

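View pics/t22.png

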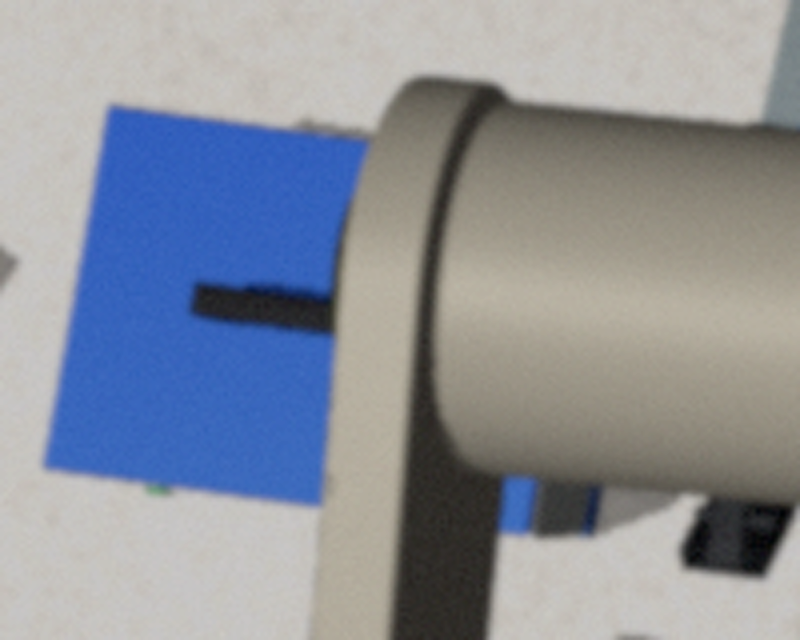

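View pics/s22f.png

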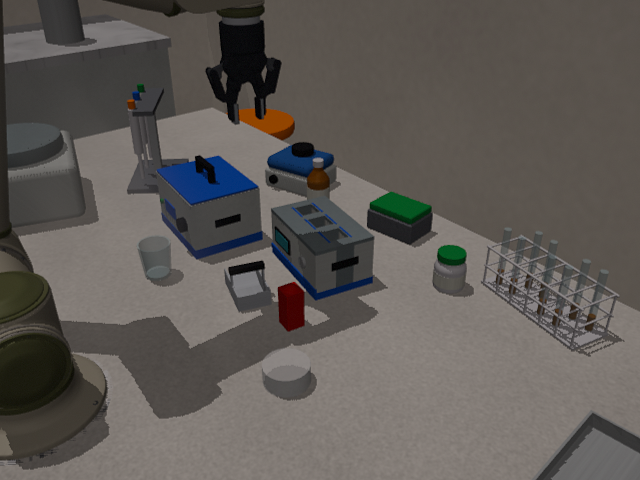

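```bash
python3 - <<'E'
from rig import *
print(close_job())
E
```

```text
the job is handed in; nothing more can be done
None
```

The job is done and handed in at about 41 s of the 200 s allowed; no verdict came back.

- **Cartridges:** There were two used cartridges, in two neighbouring bays; the third bay was empty. I unlatched both by pushing them to the stop, drew them out and stood them upright in the bath. I left the red look-alike on the bench alone.
- **Balls and scoop:** I tipped the scoop about 55° with its lip about 4 cm above the rim. The top picture afterwards showed all four balls on the bath floor. The wrist force matched an empty scoop, which I set back upright where it had stood.
- **Cover:** It was knocked about 4 cm aside during the run, so I located it again before gripping it. It now sits in the mouth of the bath. The last pictures show it level within about a pixel, flush with the rim, and the gripper clear of everything.

**Checks that went wrong or disagreed:**
- While placing the first cartridge, the gripper's linkage pressed on the bath wall with about 18 N. I raised it, moved it 2 cm over and placed the cartridge there.
- The two cameras disagreed by a few millimetres on where the bath and mill were. For the cover I relied on the top camera, corrected by the tool's own position.

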